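# Fetch the sample tin from behind the jars and put it on the balance

## Robot

A 6-joint arm with a two-finger parallel gripper is mounted at the origin on the work surface. World frame = base frame: x ahead of the robot, y to its left, z up, the work surface at z = 0. Lengths are in mm, angles in rad, forces in N, time in s.
With the tool pointing down it reaches from about 400 to 925 mm from the base axis. Payload 12.5 kg.
Tool frame: the origin (TCP) lies on the centre line of the jaws, within the pads' length; the fingertips stand 14 mm ahead of it and the grasp point (between the pads) lies 5 mm behind it; z points along the fingers, y is the direction in which the jaws open and shut (so a half turn about z gives the same grasp; the last joint's range is limited). The gripper opens to 95 mm and grips with 3 to 60 N. Pads are 20 mm wide; open, the fingers measure 119 mm over their backs; the gripper's body (75 mm by 180 mm) begins 59 mm behind the grasp point.
Start: joints at [-1.367, 0.491, 1.559, -0, 1.092, -0.106], TCP at [190.565, -595.256, 228.661] pointing down, gripper open.
Joint ranges: [-3.1, 3.1], [-0.84, 2.19], [0.05, 2.79], [-1.13, 4.28], [0.06, 2.93], [-2.69, 2.69]. Speed limits (rad/s): [2.22, 2.22, 2.79, 3.14, 3.14, 3.14].

## Interface

Orientations are given as [roll, pitch, yaw] about the fixed x, y, z axes, in that order (R = Rz(yaw) Ry(pitch) Rx(roll)).
In Python, from cell import * gives the robot as it stands.
- The arm moves only by the tool play_rows, never from a script. Its argument "moves" is a list of rows, each a list of 7 numbers: the shift along the tool's x, y, z in m, then the turn, a rotation vector about the tool's x, y, z in rad, then the opening in per cent of the stroke, from 0 (shut) to 100 (fully open). In form: [[tx, ty, tz, ax, ay, az, claw], ...]. A call has 1 to 8 rows; each row shifts and turns the pose as measured when the row begins, along the tool's axes as they then stand; what a row does not reach is not made up. A row lasts 1/10 s, in which the tool goes at most 50 mm and 8.59 degrees, less where a joint would pass 70% of its speed; a pose out of reach is approached as far as the arm can. A call is refused whole if a number of a shift passes 0.05 or a number of a turn 0.15, either way. A call with a gripper value outside its range is refused whole. The fingers move at their own pace and stop on an object; the grip force is fixed at half the most. Time passes only in rows, so rows that do not move let the fingers close. It gives the time, the measured TCP pose, the force and the opening at its end, in the units of the state.
- state(): the state, without advancing time (a new reading comes with each control period).
- read_camera(name): name is "scene" or "side" or "wrist"; returns a dict with "img" (384x512x3 uint8, red, green, blue), "fx", "fy", "cx", "cy" (pixels), "R" (3x3) and "t" (3): a world point X has camera coordinates R X + t. Camera axes: x right, y down, z forward; pixel columns grow to the right and rows downward; lengths in mm; the calibration is good to about 2 mm. A picture is of the moment at which its call begins. There is no depth.
- job_done(): hands the job in, once; it reports no verdict.
The state is a dict: "t": time; "joints": joint angles; "qvel": joint speeds; "tau": joint torques, N m; "eef_pos": TCP position; "tcp_rot": TCP orientation; "ft_force": force on the tool from outside, world axes, zero at the start; "moment": the same for the moment, N m; "opening": opening from 0.0 (shut) to 1.0 (fully open).
Only numpy, scipy, OpenCV 4.12 (cv2) and the standard library are available. Lean on these libraries where they do the work, as an engineer would, in place of code of your own. Each camera call takes 0.05 s, during which the arm holds its last target.

## Task

The red-lidded sample tin on the steel cooling plate is hemmed in by three jars. First clear all three jars into the grey side tray, then lift the tin out and set it in the middle of the balance pan while the jars wait, and last stand each jar back in the middle of the pad of its own cap colour. Keep everything upright, set things down gently, and leave the white crucible where it is.

Things in the scene. Friction and masses are not known exactly. Their poses are not given: they have to be found in the camera images.
- jar_blue: Round rigid white jar, blue cap and blue band: body 50 dia, 95 tall; cap 44 dia, the top 29 mm. About 0.2 kg. Origin: centre of its underside, z up its axis. Starts standing on the blue pad in a row of three, 66 centre to centre, about 9 in front of the tin. Before and behind a cap (across the row) there is room for fingers, above the lower tin; between neighbouring caps only 22.
- pad_blue: Blue square pad 60 x 60 x 3, home of the blue-capped jar, fixed on a fixed steel plate; its top is 11 above the bench. A blue strip runs on from its -x side to 48 from the origin. Origin: centre of the square's underside. x points across the row towards the tin, y along the row of three pads, 66 apart; the order of colours varies.
- jar_green: Round rigid white jar, green cap and green band: body 50 dia, 95 tall; cap 44 dia, the top 29 mm. About 0.2 kg. Origin: centre of its underside, z up its axis. Starts standing on the green pad in a row of three, 66 centre to centre, about 9 in front of the tin. Before and behind a cap (across the row) there is room for fingers, above the lower tin; between neighbouring caps only 22.
- pad_green: Green square pad 60 x 60 x 3, home of the green-capped jar, fixed on a fixed steel plate; its top is 11 above the bench. A green strip runs on from its -x side to 48 from the origin. Origin: centre of the square's underside. x points across the row towards the tin, y along the row of three pads, 66 apart; the order of colours varies.
- jar_yellow: Round rigid white jar, yellow cap and yellow band: body 50 dia, 95 tall; cap 44 dia, the top 29 mm. About 0.2 kg. Origin: centre of its underside, z up its axis. Starts standing on the yellow pad in a row of three, 66 centre to centre, about 9 in front of the tin. Before and behind a cap (across the row) there is room for fingers, above the lower tin; between neighbouring caps only 22.
- pad_yellow: Yellow square pad 60 x 60 x 3, home of the yellow-capped jar, fixed on a fixed steel plate; its top is 11 above the bench. A yellow strip runs on from its -x side to 48 from the origin. Origin: centre of the square's underside. x points across the row towards the tin, y along the row of three pads, 66 apart; the order of colours varies.
- tin: Closed metal sample tin with a red lid, one rigid piece: 44 (its x) x 150 (its y) x 45 tall, about 0.35 kg. Origin: centre of its underside, z up. Starts on the steel cooling plate, underside 8 above the bench, right behind the row of jars and parallel to it within a few degrees. Grip it across its 44 mm width near the middle of its length; 35 mm behind its middle is free.
- side_tray: Empty grey plastic tray with a low rim, fixed: 270 (its x) x 130 (its y), rim 15 high and 4 thick, floor 4 above the bench. Origin: centre of its underside on the bench. The side area where the jars wait; to the left or right of the cooling plate.
- balance: White top-loading balance, fixed: square steel pan 180 x 180 along its x and y, pan top 75 above the bench, not springy. Origin: on the bench right under the middle of the pan. The housing (200 wide, 60 high, with the display) reaches 190 from the origin towards -x, the robot. On the other side of the cooling plate from the tray.
- crucible: Small empty white porcelain crucible, 40 dia at the rim, 32 tall, loose, on a far corner of the cooling plate behind one end of the tin. Origin: centre of its underside. A bystander, to be left where it is.

How it is judged (in metres and radians):
On the way, in this order (a step that is already met when the one before it is completed fails the run):
1. all three jars stand released in the side tray, the tin still in its place (x of jar_blue in the frame of side_tray between -0.115 and 0.115 m and y of jar_blue in the frame of side_tray between -0.045 and 0.045 m and height (world z) of each of jar_blue, jar_green, jar_yellow below 0.015 m and angle between each of jar_blue, jar_green, jar_yellow's own z axis and vertical below 0.12 rad and linear speed of each of jar_blue, jar_green, jar_yellow below 0.03 m/s and angular speed of each of jar_blue, jar_green, jar_yellow below 0.3 rad/s and x of jar_green in the frame of side_tray between -0.115 and 0.115 m and y of jar_green in the frame of side_tray between -0.045 and 0.045 m and x of jar_yellow in the frame of side_tray between -0.115 and 0.115 m and y of jar_yellow in the frame of side_tray between -0.045 and 0.045 m and distance of tin from where it was at the start of the episode below 0.03 m and contact force between each of jar_blue, jar_green, jar_yellow and the fingers below 0.2 N), for 0.2 s.
2. the tin rests flat in the middle of the balance pan, the jars still in the side tray (horizontal distance between tin and balance below 0.02 m and z of tin in the frame of balance between 0.07 and 0.083 m and angle between tin's own z axis and vertical below 0.1 rad and linear speed of each of tin, jar_blue, jar_green, jar_yellow below 0.03 m/s and angular speed of each of tin, jar_blue, jar_green, jar_yellow below 0.3 rad/s and x of jar_blue in the frame of side_tray between -0.115 and 0.115 m and y of jar_blue in the frame of side_tray between -0.045 and 0.045 m and height (world z) of each of jar_blue, jar_green, jar_yellow below 0.015 m and angle between each of jar_blue, jar_green, jar_yellow's own z axis and vertical below 0.12 rad and x of jar_green in the frame of side_tray between -0.115 and 0.115 m and y of jar_green in the frame of side_tray between -0.045 and 0.045 m and x of jar_yellow in the frame of side_tray between -0.115 and 0.115 m and y of jar_yellow in the frame of side_tray between -0.045 and 0.045 m and contact force between tin and the fingers below 0.2 N), for 0.2 s.
At the end, for the whole second after the job is handed in: Each jar stands upright (within 0.1 rad) and at rest on the pad of its own colour, its centre within 12 mm of the pad's centre, and the tin lies flat and at rest on the balance pan, its centre within 20 mm of the pan's centre, all released (horizontal distance between jar_blue and pad_blue below 0.012 m and z of jar_blue in the frame of pad_blue between 0 and 0.009 m and angle between each of jar_blue, jar_green, jar_yellow, tin's own z axis and vertical below 0.1 rad and linear speed of each of jar_blue, jar_green, jar_yellow, tin below 0.03 m/s and angular speed of each of jar_blue, jar_green, jar_yellow, tin below 0.3 rad/s and horizontal distance between jar_green and pad_green below 0.012 m and z of jar_green in the frame of pad_green between 0 and 0.009 m and horizontal distance between jar_yellow and pad_yellow below 0.012 m and z of jar_yellow in the frame of pad_yellow between 0 and 0.009 m and horizontal distance between tin and balance below 0.02 m and z of tin in the frame of balance between 0.07 and 0.083 m); the robot touches nothing.
It fails at once if a jar or the tin is tipped by more than 0.6 rad (angle between any of jar_blue, jar_green, jar_yellow, tin's own z axis and vertical above 0.6 rad).
It fails at once if a jar or the tin is dropped or slammed down (over 60 N on the tray, its pad or the balance) (contact force between tin and balance above 60 N or contact force between any of jar_blue, jar_green, jar_yellow and side_tray above 60 N or contact force between jar_blue and pad_blue above 60 N or contact force between jar_green and pad_green above 60 N or contact force between jar_yellow and pad_yellow above 60 N).
It fails at once if the crucible is moved by more than 20 mm (distance of crucible from where it was at the start of the episode above 0.02 m).
It also fails if it takes over 134 s, if anything falls off the work surface, if the arm or the gripper's body presses on something with over 40 N, if the wrist force passes 120 N, or if a joint passes its speed limit or range.

## Working session

There is one attempt and no reset: what is moved stays moved. The work goes in short steps, Python scripts to look and compute and a tool call to move; the robot and the scene stay as the last step left them, time stands still between calls to the robot, and variables do not carry over. Pictures are saved under pics/ and viewed, and the job is handed in when it is done.

Besides the shell and the picture viewer there is one more tool, called after "Call:" as name(argument=value, ...), one argument or row to a line, values as JSON. play_rows: Moves the arm, as the interface text tells. Its arguments: {"type":"object","properties":{"moves":{"type":"array"}},"required":["moves"]}

```bash
mkdir -p pics; ls; python3 - <<'E'
from cell import *
import cv2
print(state())
for n in ["scene","side","wrist"]:
    c=read_camera(n); cv2.imwrite(f"pics/{n}0.png",c["img"][:,:,::-1]); print(n,c["fx"],c["fy"],c["cx"],c["cy"],c["R"],c["t"])
E
```

```text
pics
{'t': 0.0, 'joints': array([-1.36661400e+00,  4.91571192e-01,  1.55942094e+00,  1.55564004e-05,
        1.09171014e+00, -1.05621576e-01]), 'qvel': array([-0.00061217, -0.0004442 , -0.0002759 , -0.0008147 , -0.00121746,
        0.0007997 ]), 'tau': array([ 1.50562708e-03, -6.12649369e+01, -2.58187670e+01,  6.93025533e-02,
        4.81435668e-02, -8.78623246e-05]), 'eef_pos': array([ 190.51297308, -595.02867313,  228.06433426]), 'tcp_rot': array([-3.14049067e+00, -1.30701899e-04,  3.09796657e-01]), 'ft_force': array([ 0.17954339, -0.84369806,  0.15706238]), 'moment': array([-0.01001299, -0.01778138,  0.04796489]), 'opening': 0.9981565757822636}
scene 350.12385076581705 350.12385076581705 256.70127378805637 194.87229687648758 [[ 0.73984098  0.67276257  0.00508406]
 [ 0.49038444 -0.53407428 -0.68868553]
 [-0.46060659  0.51201092 -0.72504234]] [-430.45773677 -262.98460435 1098.99461693]
side 397.8200642490158 397.8200642490158 253.51026604888494 186.24555486725956 [[-0.87170845 -0.48992766  0.0097603 ]
 [-0.3143332   0.54377832 -0.77813866]
 [ 0.37592422 -0.68137803 -0.62801669]] [487.27267262 212.35818087 797.67647357]
wrist 330.22633528212725 330.22633528212725 261.28861465553223 192.08585633716794 [[ 3.04082325e-01 -9.52645328e-01 -9.04577574e-04]
 [-9.22946989e-01 -2.94837660e-01  2.47466380e-01]
 [-2.36014395e-01 -7.44152752e-02 -9.68896059e-01]] [-624.41585943  -27.31297287  389.65965976]
```

View pics/scene0.png

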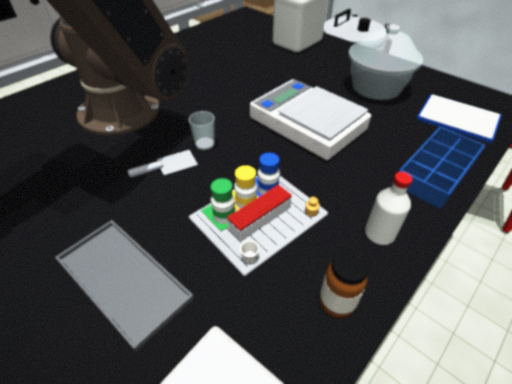

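View pics/side0.png

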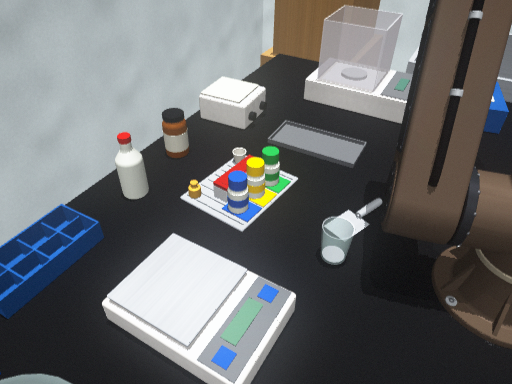

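View pics/wrist0.png

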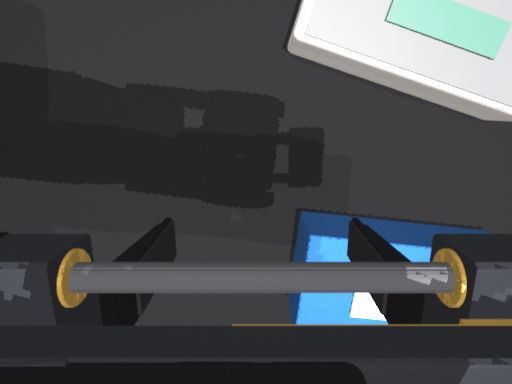

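```bash
python3 - <<'E'
import cv2
a=cv2.imread("pics/scene0.png")[140:280,180:340]
cv2.imwrite("pics/s0c.png",cv2.resize(a,None,fx=5,fy=4.2857,interpolation=cv2.INTER_CUBIC)[:600])
a=cv2.imread("pics/side0.png")[140:230,175:305]
cv2.imwrite("pics/d0c.png",cv2.resize(a,None,fx=6,fy=6,interpolation=cv2.INTER_CUBIC))
E
```

```text
(no output)
```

View pics/s0c.png

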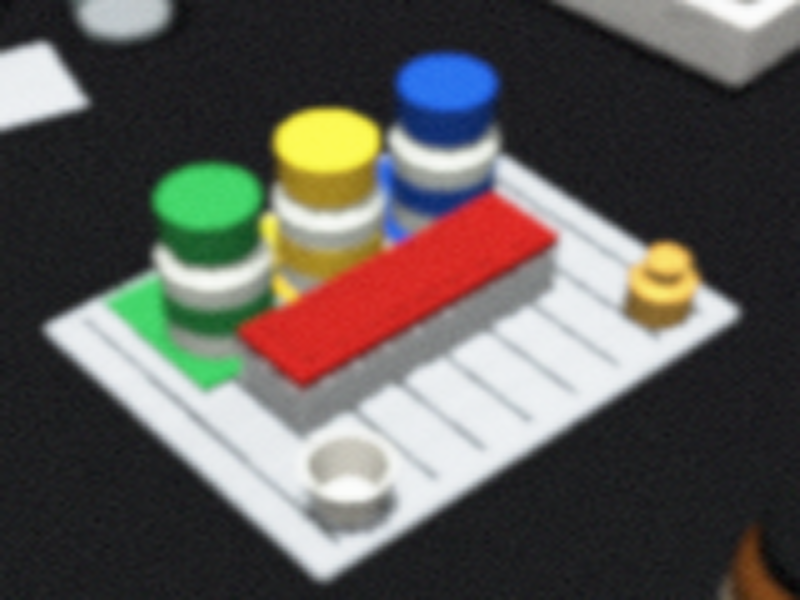

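View pics/d0c.png

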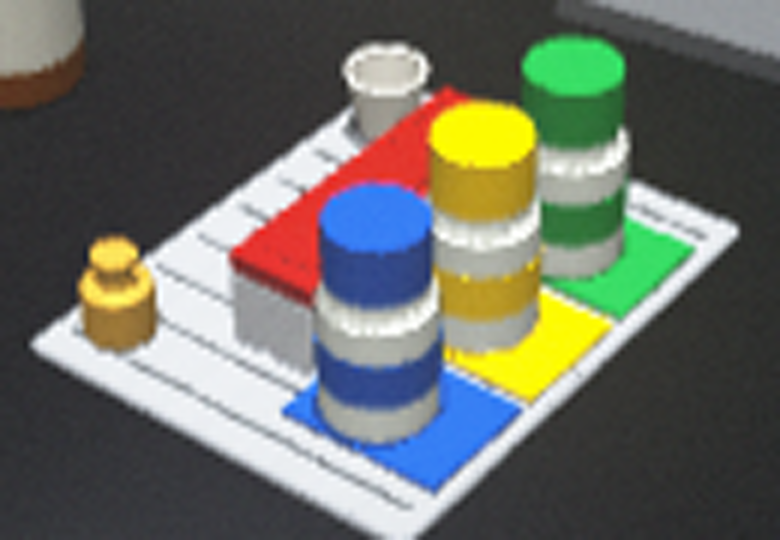

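```bash
cat > h.py <<'E'
import numpy as np, cv2, pickle, os
def ray(c,u,v,z):
    """pixel -> world point at height z (mm)"""
    R=np.array(c["R"]);t=np.array(c["t"])
    d=R.T@np.array([(u-c["cx"])/c["fx"],(v-c["cy"])/c["fy"],1]); o=-R.T@t
    return (o+d*(z-o[2])/d[2])[:2]
def proj(c,P):
    P=np.atleast_2d(P).astype(float); q=P@np.array(c["R"]).T+np.array(c["t"])
    return np.c_[c["fx"]*q[:,0]/q[:,2]+c["cx"],c["fy"]*q[:,1]/q[:,2]+c["cy"]]
E
python3 - <<'E'
from cell import *
from h import *
np.set_printoptions(precision=1,suppress=True)
s=read_camera("scene");d=read_camera("side")
pickle.dump((s,d),open("cams.pkl","wb"))
S=lambda x,y:(180+x/5,140+y/4.2857); D=lambda x,y:(175+x/6,140+y/6)
print("caps")
for n,a,b in [("g",(208,200),(573,66)),("y",(327,144),(484,134)),("b",(447,85),(376,220))]:
    print(n,ray(s,*S(*a),106),ray(d,*D(*b),106))
print("tin",*[ray(s,*S(*p),53) for p in [(243,330),(300,385),(557,238),(492,193)]])
print("plate",*[ray(s,*S(*p),8) for p in [(45,327),(322,580),(740,312)]],*[ray(d,*D(*p),8) for p in [(35,345),(740,230)]])
print("tray",*[ray(s,*p,15) for p in [(57,262),(113,222),(190,294),(137,342)]])
print("crucible",ray(s,*S(347,460),40),ray(d,*D(387,72),40))
print("weight",ray(s,*S(670,255),40))
E
cd pics; python3 -c "
import cv2
a=cv2.imread('scene0.png')[70:170,240:380]
cv2.imwrite('s0b.png',cv2.resize(a,None,fx=5,fy=5,interpolation=cv2.INTER_CUBIC))
a=cv2.imread('side0.png')[225:384,95:305]
cv2.imwrite('d0b.png',cv2.resize(a,None,fx=3.5,fy=3.5,interpolation=cv2.INTER_CUBIC))
a=cv2.imread('scene0.png')[215:350,45:200]
cv2.imwrite('s0t.png',cv2.resize(a,None,fx=4,fy=4,interpolation=cv2.INTER_CUBIC))"
```

```text
caps
g [559.5 -83.7] [556.1 -79.4]
y [568.4 -22. ] [564.5 -18.2]
b [576.8  46.8] [572.7  51.8]
tin [ 594.4 -101.9] [ 635.7 -110.1] [652.9  36. ] [610.4  41.9]
plate [ 498.2 -136.3] [ 695.5 -161.1] [724.8  85.8] [719.2  88.8] [ 495.1 -132. ]
tray [ 400.8 -395.4] [ 392.6 -263.3] [ 650.7 -261.3] [ 652.6 -379.4]
crucible [ 672.8 -122. ] [ 671.7 -120.2]
weight [691.2  71.1]
```

View pics/s0b.png

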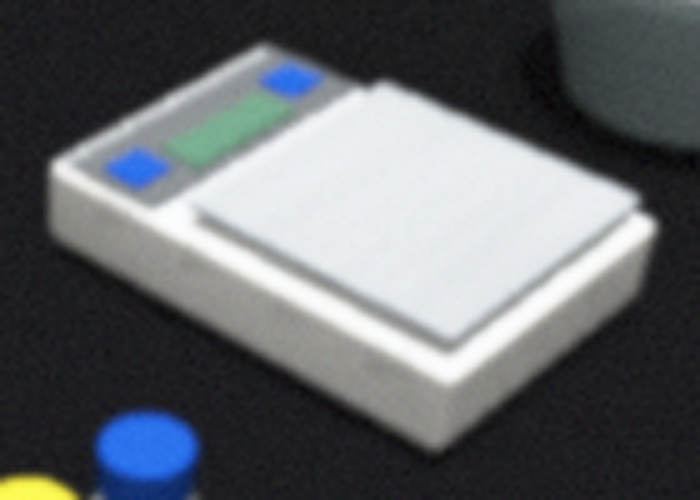

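View pics/s0t.png

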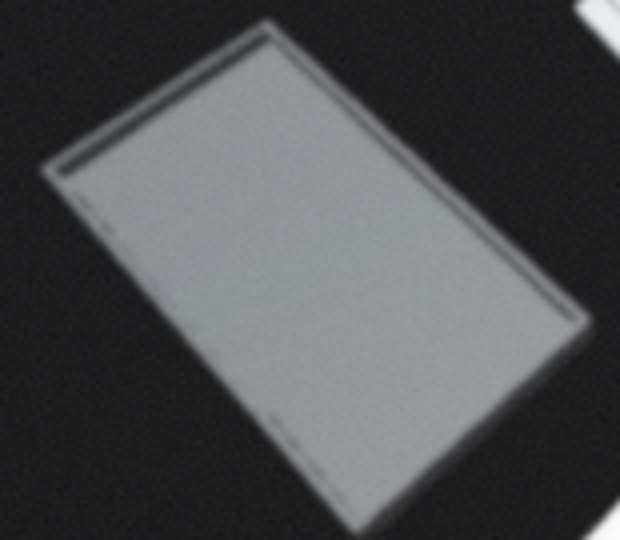

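View pics/d0b.png

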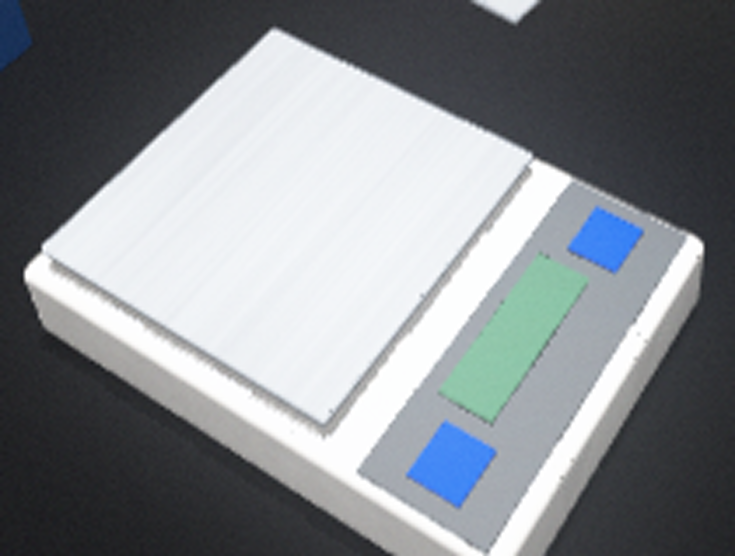

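```bash
python3 - <<'E'
from h import *
np.set_printoptions(precision=1,suppress=True)
s,d=pickle.load(open("cams.pkl","rb"))
T=np.array([ray(s,45+x/4,215+y/4,15) for x,y in [(43,168),(267,22),(590,320),(357,535)]]); print(T,T.mean(0))
P=np.array([ray(s,240+x/5,70+y/5,75) for x,y in [(193,212),(383,85),(640,200),(455,338)]]); print(P,P.mean(0))
P=np.array([ray(d,95+x/3.5,225+y/3.5,75) for x,y in [(42,250),(275,30),(530,158),(328,425)]]); print(P,P.mean(0))
# tray in side
P=np.array([ray(d,x,y,15) for x,y in [(269,138),(285,123),(366,142),(356,161)]]); print(P,P.mean(0))
E
```

```text
[[ 387.6 -391.5]
 [ 386.8 -262.8]
 [ 655.7 -259.4]
 [ 658.6 -389. ]] [ 522.2 -325.7]
[[442.3 242.6]
 [439.2 425.9]
 [617.8 420.9]
 [612.8 245.5]] [528.  333.7]
[[613.9 424.2]
 [608.6 246.2]
 [432.3 253.8]
 [435.  428.8]] [522.4 338.2]
[[ 652.4 -262.3]
 [ 649.8 -368.8]
 [ 388.9 -389.7]
 [ 383.8 -278.1]] [ 518.8 -324.7]
```

```bash
cat >> h.py <<'E'
from scipy.spatial.transform import Rotation as Ro
def plan(wps,claw,vmax=0.045,amax=0.14,dec=4):
    """wps: list of (x,y,z,yaw[,vmax]) mm; prints rows from the current state through the waypoints"""
    from cell import state
    s=state(); p=np.array(s["eef_pos"]);r=Ro.from_euler("xyz",s["tcp_rot"])
    print("t %.2f at"%s["t"],np.round(p,1),np.round(s["tcp_rot"],3),"F",np.round(s["ft_force"],1),"op %.3f"%s["opening"])
    rows=[]
    for w in wps:
        v=w[4] if len(w)>4 else vmax
        q=np.array(w[:3],float); rq=Ro.from_euler("xyz",[np.pi,0,w[3]])
        rv=(r.inv()*rq).as_rotvec(); n=int(max(1,np.ceil(np.linalg.norm(q-p)/1000/v-.02),np.ceil(np.linalg.norm(rv)/amax-.02)))
        dp=(q-p)/n
        for i in range(n):
            rows.append(np.r_[r.inv().apply(dp)/1000,rv/n,claw]); r=r*Ro.from_rotvec(rv/n); p=p+dp
    for i,a in enumerate(rows):
        if i%8==0: print("--call",i//8)
        print("["+",".join("%g"%x for x in np.r_[np.round(a[:3],dec),np.round(a[3:6],3),claw])+"],")
E
python3 -c "
from h import *
plan([(250,-500,300,0.31),(560,45,320,1.44)],100)"
```

```text
t 0.25 at [ 190.5 -595.1  228.4] [-3.141 -0.     0.31 ] F [-0.4 -0.1 -0. ] op 0.999
--call 0
[0.0285,-0.0242,-0.0239,-0,-0,-0,100],
[0.0285,-0.0242,-0.0239,-0,-0,-0,100],
[0.0285,-0.0242,-0.0239,-0,-0,-0,100],
[0.033,-0.0303,-0.0014,0,0,-0.081,100],
[0.0353,-0.0276,-0.0014,0,0,-0.081,100],
[0.0374,-0.0246,-0.0014,0,0,-0.081,100],
[0.0393,-0.0215,-0.0014,0,0,-0.081,100],
[0.0409,-0.0183,-0.0014,0,0,-0.081,100],
--call 1
[0.0422,-0.0149,-0.0014,0,0,-0.081,100],
[0.0433,-0.0115,-0.0014,0,0,-0.081,100],
[0.0441,-0.008,-0.0014,0,0,-0.081,100],
[0.0446,-0.0044,-0.0014,0,0,-0.081,100],
[0.0448,-0.0008,-0.0014,0,0,-0.081,100],
[0.0447,0.0028,-0.0014,0,0,-0.081,100],
[0.0443,0.0064,-0.0014,0,0,-0.081,100],
[0.0437,0.01,-0.0014,0,0,-0.081,100],
--call 2
[0.0427,0.0135,-0.0014,0,0,-0.081,100],
```

Call:
play_rows(
  moves=[
    [0.0285,-0.024,-0.024,0,0,0,100],
    [0.0285,-0.024,-0.024,0,0,0,100],
    [0.0285,-0.024,-0.024,0,0,0,100],
    [0.033,-0.03,-0.0014,0,0,-0.08,100],
    [0.035,-0.0275,-0.0014,0,0,-0.08,100],
    [0.0375,-0.0245,-0.0014,0,0,-0.08,100],
    [0.039,-0.0215,-0.0014,0,0,-0.08,100],
    [0.041,-0.018,-0.0014,0,0,-0.08,100],
  ],
)

```text
t: 1.05
eef_pos: [363.3, -300.1, 309.1]
tcp_rot: [-3.141, -0.002, 0.716]
ft_force: [0.7, -1.0, -0.3]
opening: 0.998
```

```bash
python3 -c "
from h import *
plan([(560,45,320,1.44)],100)"
```

```text
t 1.05 at [ 363.3 -300.1  309.1] [-3.141e+00 -2.000e-03  7.160e-01] F [ 0.7 -1.  -0.3] op 0.998
--call 0
[0.0417,-0.0146,-0.0011,-0,-0,-0.08,100],
[0.0427,-0.0112,-0.0011,-0,-0,-0.08,100],
[0.0435,-0.0077,-0.0011,-0,-0,-0.08,100],
[0.0439,-0.0042,-0.0011,-0,-0,-0.08,100],
[0.0441,-0.0007,-0.0012,-0,-0,-0.08,100],
[0.044,0.0029,-0.0012,-0,-0,-0.08,100],
[0.0437,0.0064,-0.0012,-0,-0,-0.08,100],
[0.043,0.0099,-0.0012,-0,-0,-0.08,100],
--call 1
[0.0421,0.0133,-0.0012,-0,-0,-0.08,100],
```

Call:
play_rows(
  moves=[
    [0.042,-0.0145,-0.0011,0,0,-0.08,100],
    [0.0425,-0.011,-0.0011,0,0,-0.08,100],
    [0.0435,-0.0075,-0.0011,0,0,-0.08,100],
    [0.044,-0.004,-0.0011,0,0,-0.08,100],
    [0.044,-0.0005,-0.0011,0,0,-0.08,100],
    [0.044,0.003,-0.0011,0,0,-0.08,100],
    [0.0435,0.0065,-0.0011,0,0,-0.08,100],
    [0.043,0.01,-0.0011,0,0,-0.08,100],
  ],
)

```text
t: 1.85
eef_pos: [540.5, 22.2, 320.4]
tcp_rot: [3.138, -0.001, 1.383]
ft_force: [0.0, -0.4, -0.3]
opening: 0.997
```

Call:
play_rows(
  moves=[
    [0.05,0.0133,-0.001,0,0,-0.08,100],
    [0,0,0,0,0,0,100],
  ],
)

```text
t: 2.05
eef_pos: [563.3, 71.4, 321.0]
tcp_rot: [3.138, -0.002, 1.473]
ft_force: [-1.2, -1.1, 0.3]
opening: 1.0
```

```bash
cat > snap.py <<'E'
import sys
from cell import *
from h import *
n,f=sys.argv[1:3]
c=read_camera(n); pickle.dump(c,open(f"pics/{f}.pkl","wb"))
cv2.imwrite(f"pics/{f}.png",cv2.resize(c["img"][:,:,::-1],(768,576),interpolation=cv2.INTER_CUBIC))
s=state();print(s["t"],np.round(s["eef_pos"],1),np.round(s["tcp_rot"],3))
E
python3 snap.py wrist w1
```

```text
2.1 [562.4  69.6 321. ] [ 3.139e+00 -1.000e-03  1.470e+00]
```

View pics/w1.png

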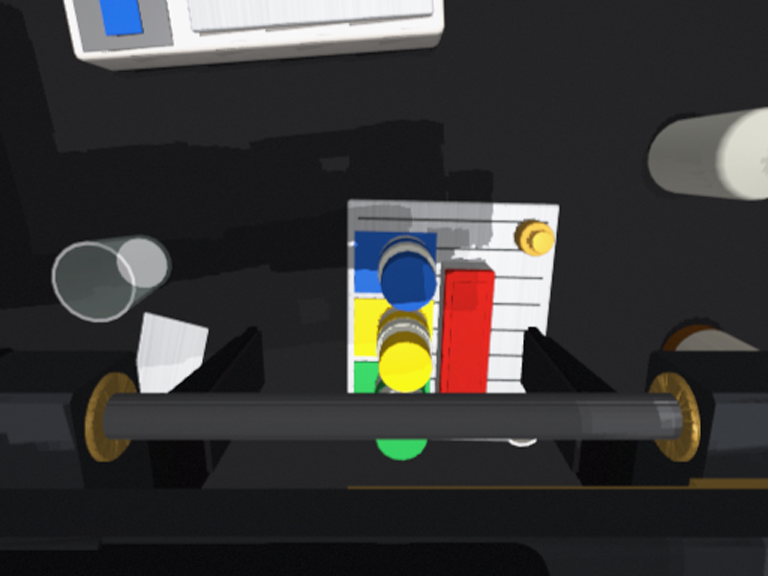

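Call:
play_rows(
  moves=[
    [-0.033,0,0,0,0,0.015,100],
    [-0.033,0,0,0,0,0.015,100],
    [-0.033,0,0,0,0,0,100],
    [0,0,0,0,0,0,100],
    [0,0,0,0,0,0,100],
  ],
)

```text
t: 2.6
eef_pos: [548.2, -34.5, 320.3]
tcp_rot: [3.14, -0.0, 1.435]
ft_force: [0.6, 0.0, -0.2]
opening: 0.996
```

```bash
python3 snap.py wrist w2
```

```text
2.65 [548.3 -34.3 320.3] [3.14  0.    1.436]
```

View pics/w2.png

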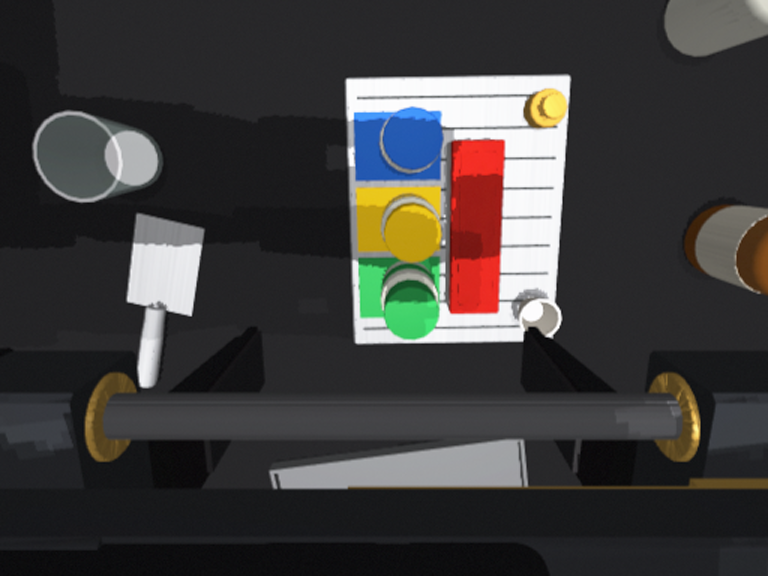

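```bash
python3 - <<'E'
from h import *
np.set_printoptions(precision=1,suppress=True)
c=pickle.load(open("pics/w2.pkl","rb"))
o=lambda a:((a[0]+.5)/1.5-.5,(a[1]+.5)/1.5-.5)
for n,a in dict(b=(412,140),y=(412,233),g=(411,308)).items(): print(n,ray(c,*o(a),106))
T=np.array([ray(c,*o(a),53) for a in [(452,140),(505,140),(498,313),(449,311)]]);print("tin",T,T.mean(0))
for n,P in dict(b=[(355,113),(441,112),(441,181),(355,180)],y=[(356,187),(441,187),(441,254),(358,253)],g=[(358,259),(441,258),(440,318),(360,317)]).items():
    T=np.array([ray(c,*o(a),11) for a in P]);print(n,T.ravel(),T.mean(0))
print("plate",*[ray(c,*o(a),8) for a in [(346,78),(570,75),(355,344),(556,342)]])
# automatic color mask centroids
hsv=cv2.cvtColor(c["img"],cv2.COLOR_RGB2HSV)
E
```

```text
b [574.   47.3]
y [565.6 -18.9]
g [557.4 -77. ]
tin [[ 608.8   44.8]
 [ 651.8   38.9]
 [ 633.8 -108.1]
 [ 590.6 -100.3]] [621.3 -31.2]
b [531.   80.4 606.8  70.8 600.1  11.3 522.   22.9] [565.   46.3]
y [522.   16.6 599.5   5.9 592.5 -56.3 514.4 -44.6] [557.1 -19.6]
g [ 513.5  -50.3  592.1  -60.1  584.4 -119.6  506.6 -107.9] [549.1 -84.5]
plate [527.5 110.6] [722.9  86.2] [ 496.9 -136.2] [ 697.  -161.6]
```

```bash
python3 -c "
from h import *
plan([(557.5,-80.5,150,1.44),(557.5,-80.5,97,1.44,0.02)],75)"
```

```text
t 2.65 at [548.3 -34.3 320.3] [3.14  0.    1.436] F [ 0.6 -0.2 -0.5] op 0.996
--call 0
[-0.0111,0.0038,0.0426,0,0,-0.001,75],
[-0.0111,0.0038,0.0426,0,0,-0.001,75],
[-0.0111,0.0038,0.0426,0,0,-0.001,75],
[-0.0112,0.0038,0.0426,0,0,-0.001,75],
[-0,-0,0.0177,0,-0,-0,75],
[-0,-0,0.0177,0,-0,-0,75],
[-0,-0,0.0177,0,-0,-0,75],
```

Call:
play_rows(
  moves=[
    [-0.011,0.004,0.0425,0,0,0,75],
    [-0.011,0.004,0.0425,0,0,0,75],
    [-0.011,0.004,0.0425,0,0,0,75],
    [-0.011,0.004,0.0425,0,0,0,75],
    [0,0,0.015,0,0,0,75],
    [0,0,0,0,0,0,75],
  ],
)

```text
t: 3.25
eef_pos: [560.2, -78.5, 131.5]
tcp_rot: [3.134, -0.0, 1.438]
ft_force: [0.0, 0.3, -0.2]
opening: 0.751
```

```bash
python3 -c "
from h import *
plan([(557.5,-80.5,97,1.44,0.02)],75)"; python3 snap.py wrist w3; python3 snap.py side d3
```

```text
t 3.25 at [560.2 -78.5 131.5] [ 3.134 -0.     1.438] F [ 0.   0.3 -0.2] op 0.751
--call 0
[-0.0012,-0.0013,0.0172,0.004,-0,-0.001,75],
[-0.0012,-0.0013,0.0172,0.004,-0,-0.001,75],
3.3 [560.5 -78.5 132.5] [ 3.133 -0.     1.438]
3.35 [561.  -78.6 133.7] [3.131 0.    1.438]
```

View pics/w3.png

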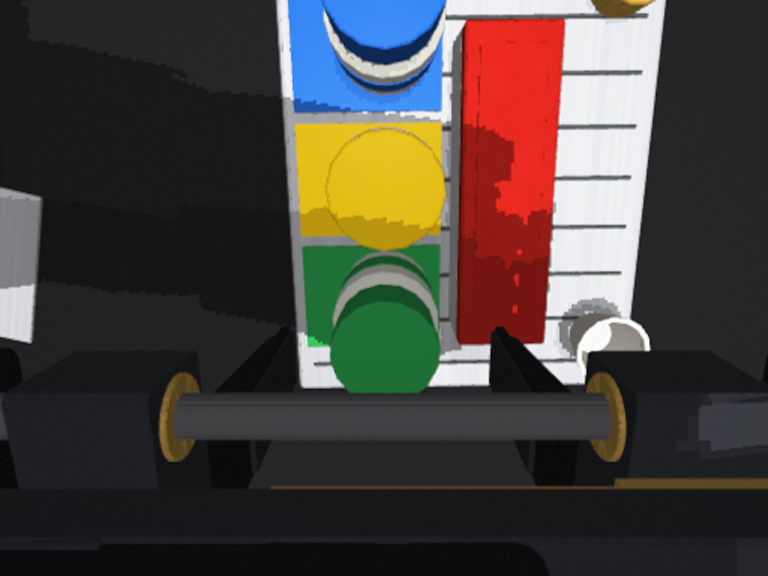

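View pics/d3.png

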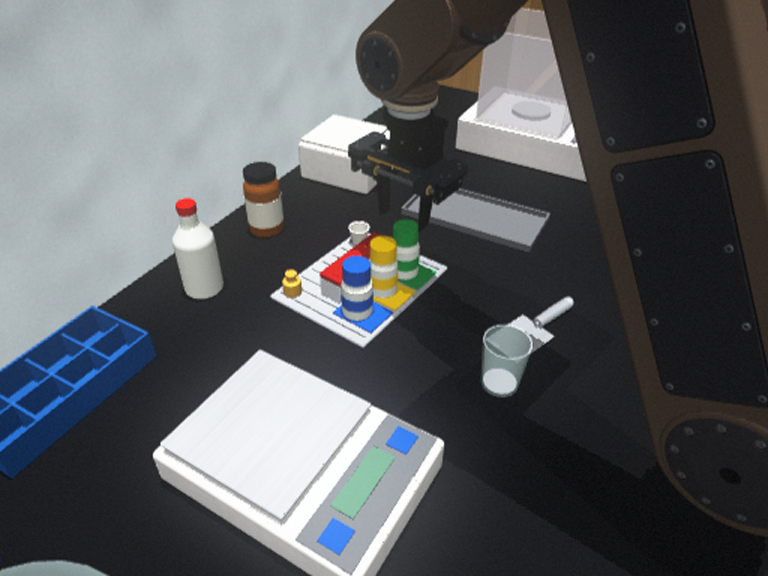

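```bash
python3 - <<'E'
from h import *
np.set_printoptions(precision=1,suppress=True)
c=pickle.load(open("pics/w3.pkl","rb"))
o=lambda a:((a[0]+.5)/1.5-.5,(a[1]+.5)/1.5-.5)
print(ray(c,*o((386,189)),106), ray(c,*o((385,344)),106))
T=np.array([ray(c,*o(a),11) for a in [(293,124),(442,122),(440,236),(298,240)]]);print("ypad",T.ravel(),T.mean(0))
plan([(558,-80.5,97,1.44,0.02)],75)
E
```

```text
[566.2 -18.8] [557.7 -77.3]
ypad [520.9  16.5 599.3   7.  591.5 -53.3 512.4 -44.8] [556.  -18.7]
t 3.35 at [561.  -78.6 133.7] [3.1 0.  1.4] F [ 0.5 -0.7  0.3] op 0.752
--call 0
[-0.0011,-0.0016,0.0183,0.005,0,-0.001,75],
[-0.0011,-0.0015,0.0183,0.005,0,-0.001,75],
```

Call:
play_rows(
  moves=[
    [0,-0.002,0.018,0.005,0,0,75],
    [0,-0.0015,0.019,0.005,0,0,75],
    [0,0,0,0,0,0,75],
  ],
)

```text
t: 3.65
eef_pos: [560.3, -77.3, 101.0]
tcp_rot: [3.132, 0.001, 1.44]
ft_force: [-0.1, 0.8, 0.3]
opening: 0.748
```

Call:
play_rows(
  moves=[
    [0,0,0,0,0,0,75],
  ],
)

```text
t: 3.75
eef_pos: [561.1, -77.2, 102.6]
tcp_rot: [3.13, 0.001, 1.44]
ft_force: [-0.4, 0.4, 0.2]
opening: 0.752
```

Call:
play_rows(
  moves=[
    [-0.001,-0.003,0.005,0.01,0,0,75],
    [0,0,0.001,0.002,0,0,0],
    [0,0,0.001,0.002,0,0,0],
    [0,0,0.001,0.001,0,0,0],
  ],
)

```text
t: 4.15
eef_pos: [559.2, -77.8, 97.8]
tcp_rot: [3.141, 0.002, 1.44]
ft_force: [-0.2, 0.4, -0.2]
opening: 0.554
```

Call:
play_rows(
  moves=[
    [0,0,0,0,0,0,0],
    [0,0,0,0,0,0,0],
  ],
)

```text
t: 4.35
eef_pos: [559.2, -77.8, 97.9]
tcp_rot: [3.141, 0.002, 1.44]
ft_force: [-0.8, -0.6, -0.3]
opening: 0.459
```

Call:
play_rows(
  moves=[
    [0,0,0,0,0,0,0],
    [0,0,-0.004,0,0,0,0],
    [0,0,-0.01,0,0,0,0],
    [0,0,-0.02,0,0,0,0],
    [0,0,-0.02,0,0,0,0],
  ],
)

```text
t: 4.85
eef_pos: [557.9, -77.5, 152.3]
tcp_rot: [-3.136, 0.001, 1.44]
ft_force: [0.2, -0.9, -2.3]
opening: 0.457
```

```bash
python3 snap.py side d4;python3 -c "
from h import *
plan([(580,-160,175,1.44),(606,-324,160,1.44),(606,-324,100,1.44,.02)],0)"
```

```text
4.9 [559.1 -77.7 155.5] [-3.141e+00  2.000e-03  1.440e+00]
t 4.90 at [559.1 -77.7 155.5] [-3.141e+00  2.000e-03  1.440e+00] F [ 0.9 -0.9  1.6] op 0.457
--call 0
[-0.0395,0.0157,-0.0097,-0,0.001,0,0],
[-0.0394,0.0157,-0.0097,-0,0.001,0,0],
[-0.0398,0.0118,0.0038,0,-0,-0,0],
[-0.0398,0.0118,0.0038,0,-0,-0,0],
[-0.0398,0.0118,0.0038,0,-0,-0,0],
[-0.0398,0.0118,0.0038,0,-0,-0,0],
[0,-0,0.02,-0,-0,-0,0],
[0,-0,0.02,-0,-0,-0,0],
--call 1
[0,-0,0.02,-0,-0,-0,0],
```

View pics/d4.png

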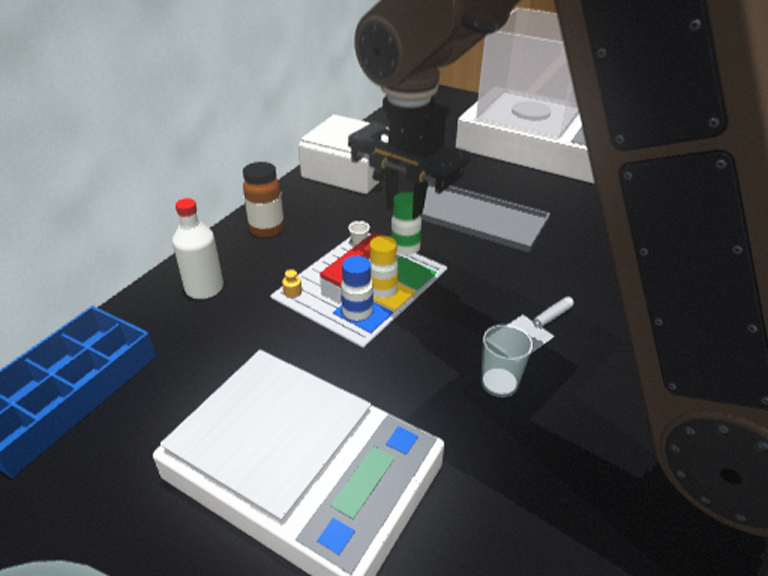

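Call:
play_rows(
  moves=[
    [-0.0395,0.0155,-0.01,0,0,0,0],
    [-0.0395,0.0155,-0.01,0,0,0,0],
    [-0.04,0.012,0.004,0,0,0,0],
    [-0.04,0.012,0.004,0,0,0,0],
    [-0.04,0.012,0.004,0,0,0,0],
    [-0.035,0.01,0.004,0,0,0,0],
    [0,0,0.01,0,0,0,0],
    [0,0,0,0,0,0,0],
  ],
)

```text
t: 5.7
eef_pos: [606.7, -328.4, 152.9]
tcp_rot: [3.137, 0.003, 1.443]
ft_force: [-0.3, 1.3, -1.1]
opening: 0.458
```

```bash
python3 -c "
from h import *
plan([(606,-324,100,1.44,.02)],0)"
```

```text
t 5.70 at [ 606.7 -328.4  152.9] [3.137e+00 3.000e-03 1.443e+00] F [-0.3  1.3 -1.1] op 0.458
--call 0
[0.0015,-0.0005,0.0176,0.001,0.001,0.001,0],
[0.0015,-0.0005,0.0176,0.001,0.001,0.001,0],
[0.0015,-0.0005,0.0176,0.001,0.001,0.001,0],
```

Call:
play_rows(
  moves=[
    [0.0015,-0.0005,0.018,0.001,0,0,0],
    [0.0015,-0.0005,0.018,0.001,0,0,0],
    [0.001,-0.0005,0.014,0.001,0,0,0],
    [0,0,0.003,0,0,0,0],
    [0,0,0.001,0.001,0,0,0],
  ],
)

```text
t: 6.2
eef_pos: [606.3, -320.5, 99.0]
tcp_rot: [3.14, 0.004, 1.446]
ft_force: [-0.2, 0.2, -1.9]
opening: 0.456
```

Call:
play_rows(
  moves=[
    [-0.002,0,0.004,0,0,0,0],
    [-0.001,0,0.002,0,0,0,0],
    [0,0,0.001,0,0,0,0],
  ],
)

```text
t: 6.5
eef_pos: [606.7, -323.6, 93.4]
tcp_rot: [3.138, 0.005, 1.447]
ft_force: [-0.9, 0.3, -0.9]
opening: 0.456
```

Call:
play_rows(
  moves=[
    [0,0,0.002,0,0,0,0],
  ],
)

```text
t: 6.6
eef_pos: [606.9, -323.8, 91.7]
tcp_rot: [3.138, 0.005, 1.446]
ft_force: [-0.4, -0.3, -2.4]
opening: 0.459
```

Call:
play_rows(
  moves=[
    [0,0,0.0015,0,0,0,0],
  ],
)

```text
t: 6.7
eef_pos: [606.9, -324.1, 90.7]
tcp_rot: [3.137, 0.005, 1.446]
ft_force: [-5.3, 0.6, 11.7]
opening: 0.459
```

Call:
play_rows(
  moves=[
    [0,0,0.001,0,0,0,0],
  ],
)

```text
t: 6.8
eef_pos: [606.9, -324.3, 90.7]
tcp_rot: [3.137, 0.006, 1.446]
ft_force: [-4.0, 1.1, 10.4]
opening: 0.461
```

Call:
play_rows(
  moves=[
    [0,0,-0.0005,0,0,0,55],
    [0,0,0,0,0,0,65],
    [0,0,0,0,0,0,70],
    [0,0,-0.01,0,0,0,70],
    [0,0,-0.03,0,0,0,70],
    [0,0,-0.03,0,0,0,70],
  ],
)

```text
t: 7.4
eef_pos: [605.5, -323.4, 160.8]
tcp_rot: [-3.141, 0.003, 1.446]
ft_force: [0.5, 0.1, 0.2]
opening: 0.695
```

```bash
python3 snap.py side d5; python3 snap.py scene s5; python3 -c "
from h import *
plan([(590,-240,200,1.44),(566.3,-18.9,170,1.44),(566.3,-18.9,120,1.44,.025)],75)"
```

```text
7.45 [ 607.  -324.3  166.4] [3.136 0.006 1.446]
7.5 [ 607.  -324.3  164.5] [3.135 0.007 1.446]
t 7.50 at [ 607.  -324.3  164.5] [3.135 0.007 1.446] F [ 1.  -0.1 -0.3] op 0.700
--call 0
[0.0271,-0.0091,-0.0121,0.002,0.002,0.002,75],
[0.0271,-0.0091,-0.012,0.002,0.002,0.002,75],
[0.0271,-0.0092,-0.0119,0.002,0.002,0.002,75],
[0.0432,-0.0105,0.006,0,0,0,75],
[0.0432,-0.0105,0.006,0,0,0,75],
[0.0432,-0.0105,0.006,0,0,0,75],
[0.0432,-0.0105,0.006,0,0,0,75],
[0.0432,-0.0105,0.006,0,0,0,75],
--call 1
[0,0,0.025,0,-0,0,75],
[0,0,0.025,0,-0,0,75],
```

View pics/s5.png

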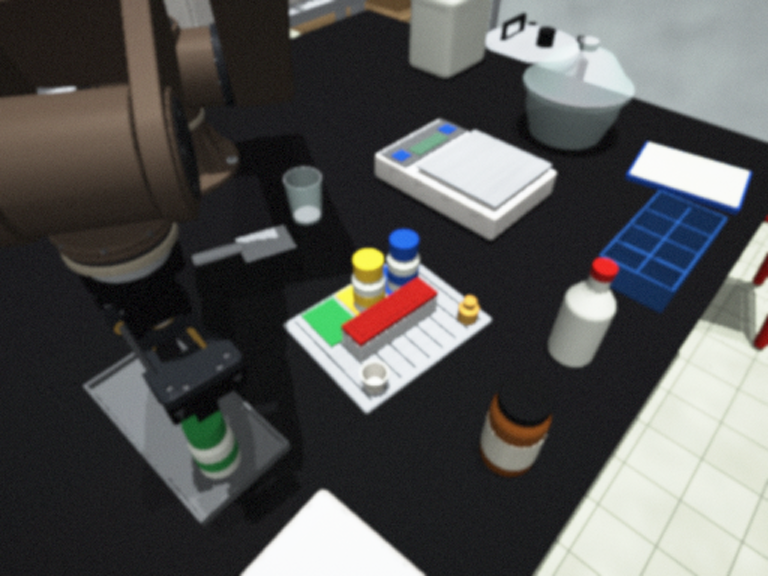

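Call:
play_rows(
  moves=[
    [0.027,-0.009,-0.012,0.002,0.002,0.002,75],
    [0.027,-0.009,-0.012,0.002,0.002,0.002,75],
    [0.027,-0.009,-0.012,0.002,0.002,0.002,75],
    [0.043,-0.0105,0.006,0,0,0,75],
    [0.043,-0.0105,0.006,0,0,0,75],
    [0.043,-0.0105,0.006,0,0,0,75],
    [0.043,-0.0105,0.006,0,0,0,75],
    [0.03,-0.0105,0.006,0,0,0,75],
  ],
)

```text
t: 8.3
eef_pos: [563.6, -27.4, 171.5]
tcp_rot: [3.136, 0.002, 1.433]
ft_force: [0.7, 0.0, -0.1]
opening: 0.748
```

Call:
play_rows(
  moves=[
    [0.005,0,0.01,0,0,0,75],
    [0,0,0,0,0,0,75],
  ],
)

```text
t: 8.5
eef_pos: [563.2, -18.8, 160.7]
tcp_rot: [3.138, 0.001, 1.438]
ft_force: [-0.1, -0.4, 0.1]
opening: 0.75
```

```bash
python3 -c "
from h import *
plan([(566.8,-18.9,98,1.44,.025)],75)"
```

```text
t 8.50 at [563.2 -18.8 160.7] [3.138e+00 1.000e-03 1.438e+00] F [-0.1 -0.4  0.1] op 0.750
--call 0
[0.0002,0.0011,0.0209,0.001,0,-0.001,75],
[0.0001,0.0011,0.0209,0.001,0,-0.001,75],
[0.0001,0.0012,0.0209,0.001,0,-0.001,75],
```

Call:
play_rows(
  moves=[
    [0,0.001,0.021,0.001,0,0,75],
    [0,0.001,0.021,0.001,0,0,75],
    [0,0,0.018,0.001,0,0,75],
    [0,-0.001,0.003,0.002,0,0,75],
    [0,0,0.001,0.001,0,0,75],
  ],
)

```text
t: 9.0
eef_pos: [567.0, -24.6, 96.1]
tcp_rot: [3.14, 0.002, 1.434]
ft_force: [-0.4, 0.7, 0.4]
opening: 0.752
```

Call:
play_rows(
  moves=[
    [0.005,0,-0.001,0,0,0,75],
    [0.001,0,-0.001,0,0,0,40],
    [0,0,0,0,0,0,0],
    [0,0,0,0,0,0,0],
    [0,0,0,0,0,0,0],
    [0,0,0,0,0,0,0],
  ],
)

```text
t: 9.6
eef_pos: [569.1, -19.3, 101.3]
tcp_rot: [3.136, 0.002, 1.433]
ft_force: [-0.5, -0.2, -1.3]
opening: 0.46
```

Call:
play_rows(
  moves=[
    [0,0,0,0,0,0,0],
    [0,0,-0.004,0,0,0,0],
    [0,0,-0.01,0,0,0,0],
    [0,0,-0.02,0,0,0,0],
    [0,0,-0.03,0,0,0,0],
    [0,0,0,0,0,0,0],
  ],
)

```text
t: 10.2
eef_pos: [568.5, -19.1, 168.7]
tcp_rot: [3.138, 0.002, 1.433]
ft_force: [0.3, 0.5, -2.2]
opening: 0.458
```

```bash
python3 -c "
from h import *
plan([(550,-160,175,1.44),(521,-320,165,1.44)],0)"
```

```text
t 10.20 at [568.5 -19.1 168.7] [3.138e+00 2.000e-03 1.433e+00] F [ 0.3  0.5 -2.2] op 0.458
--call 0
[-0.0355,0.0003,-0.0015,0.001,0.001,-0.002,0],
[-0.0355,0.0002,-0.0015,0.001,0.001,-0.002,0],
[-0.0355,0.0001,-0.0015,0.001,0.001,-0.002,0],
[-0.0355,0.0001,-0.0016,0.001,0.001,-0.002,0],
[-0.0406,-0.002,0.0025,-0,-0,-0,0],
[-0.0406,-0.002,0.0025,-0,-0,-0,0],
[-0.0406,-0.002,0.0025,-0,-0,-0,0],
[-0.0406,-0.002,0.0025,-0,-0,-0,0],
```

Call:
play_rows(
  moves=[
    [-0.0355,0,-0.0015,0.001,0,-0.002,0],
    [-0.0355,0,-0.0015,0.001,0,-0.002,0],
    [-0.0355,0,-0.0015,0.001,0,-0.002,0],
    [-0.0355,0,-0.0015,0.001,0,-0.002,0],
    [-0.04,-0.002,0.0025,0,0,0,0],
    [-0.04,-0.002,0.0025,0,0,0,0],
    [-0.04,-0.002,0.0025,0,0,0,0],
    [-0.035,-0.002,0.0025,0,0,0,0],
  ],
)

```text
t: 11.0
eef_pos: [520.0, -318.6, 165.3]
tcp_rot: [3.142, 0.001, 1.449]
ft_force: [1.2, 0.7, -1.6]
opening: 0.459
```

Call:
play_rows(
  moves=[
    [0,0,0.01,0,0,0,0],
    [0,0,0.01,0,0,0,0],
  ],
)

```text
t: 11.2
eef_pos: [518.7, -322.9, 144.4]
tcp_rot: [3.141, 0.002, 1.444]
ft_force: [-0.2, 0.4, -2.6]
opening: 0.459
```

```bash
python3 -c "
from h import *
plan([(521,-325,103,1.44,.018)],0)"
```

```text
t 11.20 at [ 518.7 -322.9  144.4] [3.141e+00 2.000e-03 1.444e+00] F [-0.2  0.4 -2.6] op 0.459
--call 0
[-0.0006,0.0008,0.0138,0,0.001,0.001,0],
[-0.0006,0.0008,0.0138,0,0.001,0.001,0],
[-0.0006,0.0008,0.0138,0,0.001,0.001,0],
```

Call:
play_rows(
  moves=[
    [0,0.001,0.014,0,0,0,0],
    [0,0.001,0.014,0,0,0,0],
    [0,0.001,0.01,0,0,0,0],
    [0,0,0.002,0,0,0,0],
    [0,0,0.001,0,0,0,0],
  ],
)

```text
t: 11.7
eef_pos: [522.1, -319.2, 97.4]
tcp_rot: [-3.139, -0.0, 1.448]
ft_force: [-1.4, -0.0, -2.3]
opening: 0.458
```

Call:
play_rows(
  moves=[
    [0,0,0.002,0,0,0,0],
    [0,0,0.0015,0,0,0,0],
  ],
)

```text
t: 11.9
eef_pos: [522.6, -318.9, 94.2]
tcp_rot: [-3.139, 0.0, 1.448]
ft_force: [-0.6, -0.1, 1.5]
opening: 0.458
```

Call:
play_rows(
  moves=[
    [0,0,0.001,0,0,0,0],
  ],
)

```text
t: 12.0
eef_pos: [522.6, -319.0, 94.1]
tcp_rot: [-3.14, 0.001, 1.449]
ft_force: [-4.8, 0.8, 10.9]
opening: 0.459
```

Call:
play_rows(
  moves=[
    [0,0,0,0,0,0,55],
    [0,0,0,0,0,0,65],
    [0,0,0,0,0,0,70],
    [0,0,-0.01,0,0,0,70],
    [0,0,-0.03,0,0,0,70],
    [0,0,-0.035,0,0,0,70],
  ],
)

```text
t: 12.6
eef_pos: [521.8, -318.6, 169.8]
tcp_rot: [-3.136, -0.002, 1.448]
ft_force: [-0.5, -0.6, 0.7]
opening: 0.705
```

```bash
python3 snap.py scene s6; python3 -c "
from h import *
plan([(550,-160,200,1.44),(574.3,47.5,165,1.44)],75)"
```

```text
12.65 [ 523.5 -319.8  176. ] [3.140e+00 2.000e-03 1.448e+00]
t 12.65 at [ 523.5 -319.8  176. ] [3.140e+00 2.000e-03 1.448e+00] F [ 1.8 -0.7  5.6] op 0.699
--call 0
[0.0404,0.0017,-0.0061,0,0.001,0.002,75],
[0.0404,0.0016,-0.0061,0,0.001,0.002,75],
[0.0405,0.0015,-0.0061,0,0.001,0.002,75],
[0.0405,0.0014,-0.006,0,0.001,0.002,75],
[0.0418,-0.0006,0.007,0,-0,-0,75],
[0.0418,-0.0006,0.007,0,-0,-0,75],
[0.0418,-0.0006,0.007,0,-0,-0,75],
[0.0418,-0.0006,0.007,0,-0,-0,75],
--call 1
[0.0418,-0.0006,0.007,0,-0,-0,75],
```

View pics/s6.png

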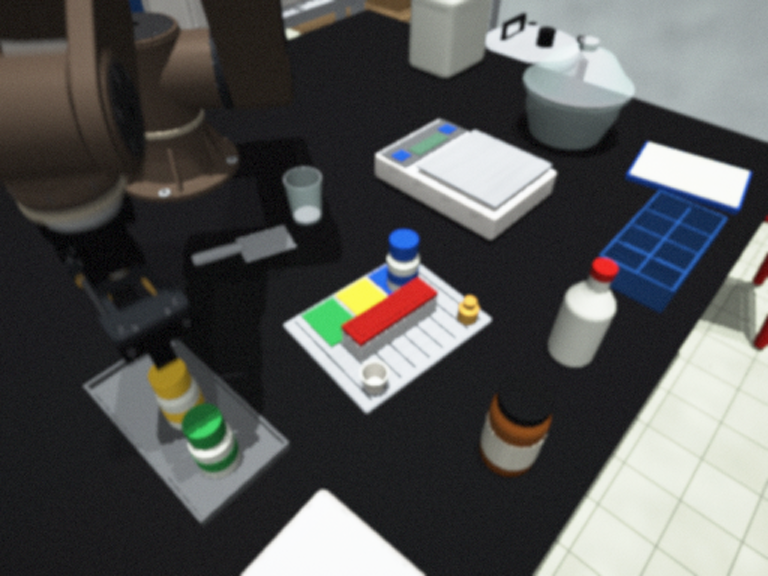

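Both jars stand upright in the tray: yellow near (175,395), green near (210,440). Next is blue.

Call:
play_rows(
  moves=[
    [0.0405,0.0015,-0.006,0,0,0.002,75],
    [0.0405,0.0015,-0.006,0,0,0.002,75],
    [0.0405,0.0015,-0.006,0,0,0.002,75],
    [0.0405,0.0015,-0.006,0,0,0.002,75],
    [0.042,-0.0005,0.007,0,0,0,75],
    [0.042,-0.0005,0.007,0,0,0,75],
    [0.042,-0.0005,0.007,0,0,0,75],
    [0.042,-0.0005,0.007,0,0,0,75],
  ],
)

```text
t: 13.45
eef_pos: [574.1, 12.5, 180.2]
tcp_rot: [3.123, 0.007, 1.431]
ft_force: [0.9, -0.6, 0.1]
opening: 0.752
```

Call:
play_rows(
  moves=[
    [0.03,0,0.007,0,0,0,75],
    [0,0,0,0,0,0,75],
  ],
)

```text
t: 13.65
eef_pos: [578.5, 47.8, 173.4]
tcp_rot: [3.123, 0.006, 1.436]
ft_force: [-1.2, -0.1, 0.7]
opening: 0.749
```

```bash
python3 -c "
from h import *
plan([(574.3,47.5,98,1.44,.025)],75)"
```

```text
t 13.65 at [578.5  47.8 173.4] [3.123 0.006 1.436] F [-1.2 -0.1  0.7] op 0.749
--call 0
[-0.0001,-0.0014,0.0188,0.005,0.002,-0.001,75],
[-0.0001,-0.0013,0.0188,0.005,0.002,-0.001,75],
[-0.0001,-0.0012,0.0188,0.005,0.002,-0.001,75],
[-0.0002,-0.0011,0.0188,0.005,0.002,-0.001,75],
```

Call:
play_rows(
  moves=[
    [0,-0.0015,0.019,0.006,0.002,0,75],
    [0,-0.0015,0.019,0.006,0.002,0,75],
    [0,-0.0015,0.019,0.006,0.002,0,75],
    [0,-0.0015,0.015,0.005,0,0,75],
    [0.001,-0.001,0.002,0.002,0,0,75],
    [0.001,-0.001,0.001,0.001,0,0,75],
  ],
)

```text
t: 14.25
eef_pos: [573.2, 48.8, 100.0]
tcp_rot: [-3.14, -0.0, 1.437]
ft_force: [0.1, -0.5, 0.8]
opening: 0.747
```

Call:
play_rows(
  moves=[
    [0,0,0.001,0,0,0,40],
    [0,0,0.001,0,0,0,0],
    [0,0,0,0,0,0,0],
    [0,0,0,0,0,0,0],
    [0,0,0,0,0,0,0],
    [0,0,0,0,0,0,0],
  ],
)

```text
t: 14.85
eef_pos: [574.1, 48.7, 100.4]
tcp_rot: [3.139, -0.001, 1.437]
ft_force: [-0.7, 0.5, -1.9]
opening: 0.457
```

Call:
play_rows(
  moves=[
    [0,0,0,0,0,0,0],
    [0,0,-0.004,0,0,0,0],
    [0,0,-0.01,0,0,0,0],
    [0,0,-0.02,0,0,0,0],
    [0,0,-0.035,0,0,0,0],
    [0,0,-0.01,0,0,0,0],
  ],
)

```text
t: 15.45
eef_pos: [573.3, 48.7, 182.3]
tcp_rot: [-3.14, -0.0, 1.437]
ft_force: [0.4, 0.3, -1.9]
opening: 0.454
```

```bash
python3 -c "
from h import *
plan([(436,-322,180,1.44)],0)"
```

```text
t 15.45 at [573.3  48.7 182.3] [-3.14  -0.     1.437] F [ 0.4  0.3 -1.9] op 0.454
--call 0
[-0.0429,-0.0096,0.0003,-0,-0,-0,0],
[-0.0428,-0.0096,0.0003,-0,-0,-0,0],
[-0.0428,-0.0096,0.0003,-0,-0,-0,0],
[-0.0428,-0.0097,0.0003,-0,-0,-0,0],
[-0.0428,-0.0097,0.0003,-0,-0,-0,0],
[-0.0428,-0.0097,0.0003,-0,-0,-0,0],
[-0.0428,-0.0097,0.0003,-0,-0,-0,0],
[-0.0428,-0.0097,0.0003,-0,-0,-0,0],
--call 1
[-0.0428,-0.0097,0.0003,-0,-0,-0,0],
```

Call:
play_rows(
  moves=[
    [-0.043,-0.0095,0,0,0,0,0],
    [-0.043,-0.0095,0,0,0,0,0],
    [-0.043,-0.0095,0,0,0,0,0],
    [-0.043,-0.0095,0,0,0,0,0],
    [-0.043,-0.0095,0,0,0,0,0],
    [-0.043,-0.0095,0,0,0,0,0],
    [-0.043,-0.0095,0,0,0,0,0],
    [-0.043,-0.0095,0,0,0,0,0],
  ],
)

```text
t: 16.25
eef_pos: [449.7, -289.1, 184.8]
tcp_rot: [3.136, -0.0, 1.446]
ft_force: [1.2, 0.6, -0.5]
opening: 0.457
```

Call:
play_rows(
  moves=[
    [-0.03,-0.008,0.005,0,0,0,0],
    [0,0,0.005,0,0,0,0],
  ],
)

```text
t: 16.45
eef_pos: [435.8, -323.4, 174.8]
tcp_rot: [3.135, 0.001, 1.441]
ft_force: [0.0, 0.7, -1.5]
opening: 0.46
```

```bash
python3 -c "
from h import *
plan([(436,-322,102,1.44,.018)],0)"
```

```text
t 16.45 at [ 435.8 -323.4  174.8] [3.135e+00 1.000e-03 1.441e+00] F [ 0.   0.7 -1.5] op 0.460
--call 0
[0.0003,-0.0001,0.0146,0.001,0,0,0],
[0.0003,-0.0001,0.0146,0.001,0,0,0],
[0.0003,-0.0001,0.0146,0.001,0,0,0],
[0.0003,-0,0.0146,0.001,0,0,0],
[0.0003,-0,0.0146,0.001,0,0,0],
```

Call:
play_rows(
  moves=[
    [0,0,0.018,0.001,0,0,0],
    [0,0,0.018,0.001,0,0,0],
    [0,0,0.018,0.001,0,0,0],
    [0,0,0.014,0.001,0,0,0],
    [0,0,0.003,0,0,0,0],
    [0,0,0.001,0,0,0,0],
  ],
)

```text
t: 17.05
eef_pos: [435.9, -321.5, 99.8]
tcp_rot: [3.14, 0.0, 1.439]
ft_force: [0.4, -0.1, -1.4]
opening: 0.46
```

Call:
play_rows(
  moves=[
    [0,0,0.002,0,0,0,0],
  ],
)

```text
t: 17.15
eef_pos: [436.2, -321.2, 98.2]
tcp_rot: [3.139, 0.0, 1.44]
ft_force: [-0.2, 0.9, -1.6]
opening: 0.459
```

Call:
play_rows(
  moves=[
    [0,0,0.0025,0,0,0,0],
    [0,0,0.002,0,0,0,0],
  ],
)

```text
t: 17.35
eef_pos: [436.7, -321.3, 94.5]
tcp_rot: [3.138, 0.001, 1.44]
ft_force: [-0.4, -0.4, -2.1]
opening: 0.455
```

Call:
play_rows(
  moves=[
    [0,0,0.0015,0,0,0,0],
  ],
)

```text
t: 17.45
eef_pos: [436.8, -321.3, 93.1]
tcp_rot: [3.137, 0.002, 1.44]
ft_force: [0.4, -0.2, 0.0]
opening: 0.454
```

Call:
play_rows(
  moves=[
    [0,0,0.001,0,0,0,0],
  ],
)

```text
t: 17.55
eef_pos: [437.0, -321.7, 93.0]
tcp_rot: [3.136, 0.002, 1.44]
ft_force: [-2.9, 2.4, 17.8]
opening: 0.452
```

Call:
play_rows(
  moves=[
    [0,0,0,0,0,0,55],
    [0,0,0,0,0,0,65],
    [0,0,0,0,0,0,70],
    [0,0,-0.01,0,0,0,70],
    [0,0,-0.03,0,0,0,70],
    [0,0,-0.04,0,0,0,70],
    [0,0,-0.04,0,0,0,70],
  ],
)

```text
t: 18.25
eef_pos: [435.0, -320.3, 214.5]
tcp_rot: [-3.14, -0.002, 1.44]
ft_force: [0.7, 0.1, 1.2]
opening: 0.702
```

```bash
python3 snap.py scene s7; python3 snap.py side d7; python3 -c "
from h import *
plan([(560,-45,330,1.44)],70)"
```

```text
18.3 [ 436.7 -321.7  220.9] [3.136e+00 3.000e-03 1.440e+00]
18.35 [ 436.6 -321.7  218.2] [3.135e+00 3.000e-03 1.440e+00]
t 18.35 at [ 436.6 -321.7  218.2] [3.135e+00 3.000e-03 1.440e+00] F [ 0.2 -0.1  0.1] op 0.700
--call 0
[0.0363,0.0109,-0.014,0.001,0,0,70],
[0.0363,0.0109,-0.014,0.001,0,0,70],
[0.0363,0.0108,-0.014,0.001,0,0,70],
[0.0363,0.0108,-0.014,0.001,0,0,70],
[0.0363,0.0108,-0.014,0.001,0,0,70],
[0.0363,0.0108,-0.014,0.001,0,0,70],
[0.0363,0.0108,-0.014,0.001,0,0,70],
[0.0363,0.0108,-0.014,0.001,0,0,70],
```

View pics/s7.png

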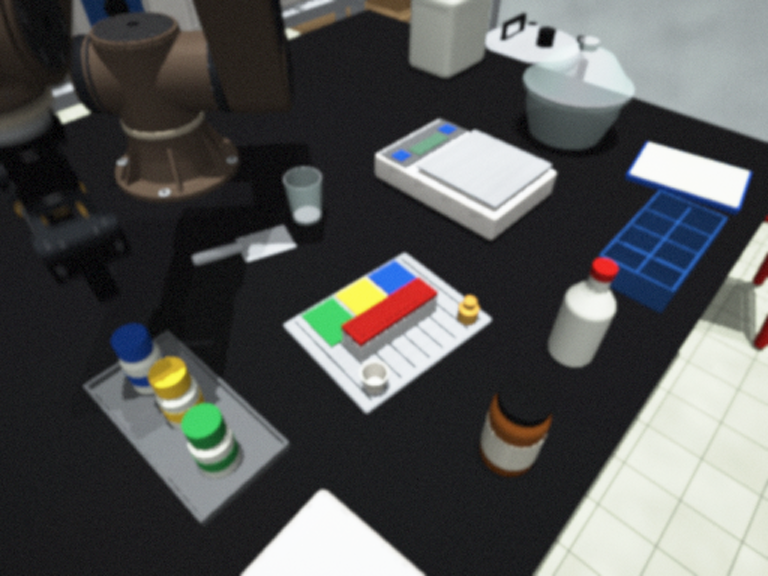

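View pics/d7.png

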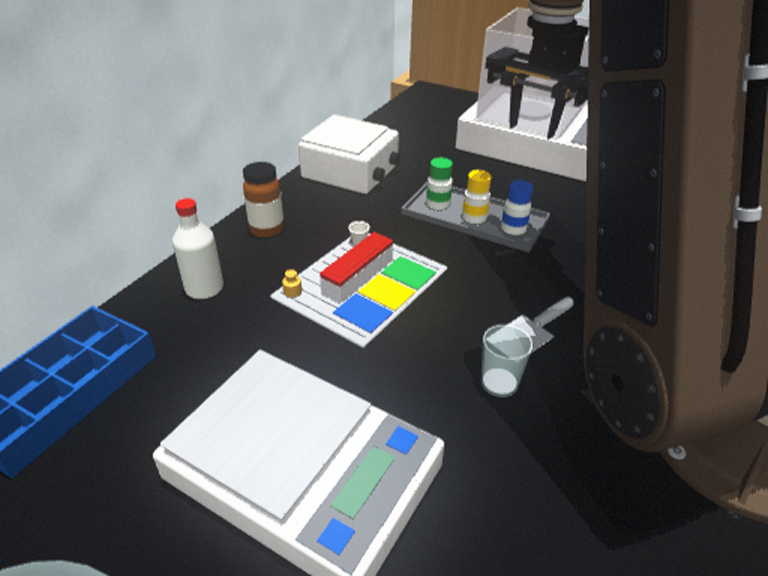

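Call:
play_rows(
  moves=[
    [0.036,0.011,-0.014,0.001,0,0,70],
    [0.036,0.011,-0.014,0.001,0,0,70],
    [0.036,0.011,-0.014,0.001,0,0,70],
    [0.036,0.011,-0.014,0.001,0,0,70],
    [0.036,0.011,-0.014,0.001,0,0,70],
    [0.036,0.011,-0.014,0.001,0,0,70],
    [0.036,0.011,-0.014,0.001,0,0,70],
    [0.03,0.01,-0.012,0.001,0,0,70],
  ],
)

```text
t: 19.15
eef_pos: [561.0, -45.8, 331.4]
tcp_rot: [-3.138, 0.003, 1.433]
ft_force: [0.8, -0.2, -0.0]
opening: 0.695
```

Call:
play_rows(
  moves=[
    [0,0,0,0,0,0,70],
    [0,0,0,0,0,0,70],
  ],
)

```text
t: 19.35
eef_pos: [561.9, -42.4, 332.3]
tcp_rot: [-3.14, 0.003, 1.437]
ft_force: [-0.0, -0.7, -1.0]
opening: 0.705
```

```bash
python3 snap.py wrist w8
```

```text
19.4 [561.9 -42.7 332.3] [-3.140e+00  3.000e-03  1.437e+00]
```

View pics/w8.png

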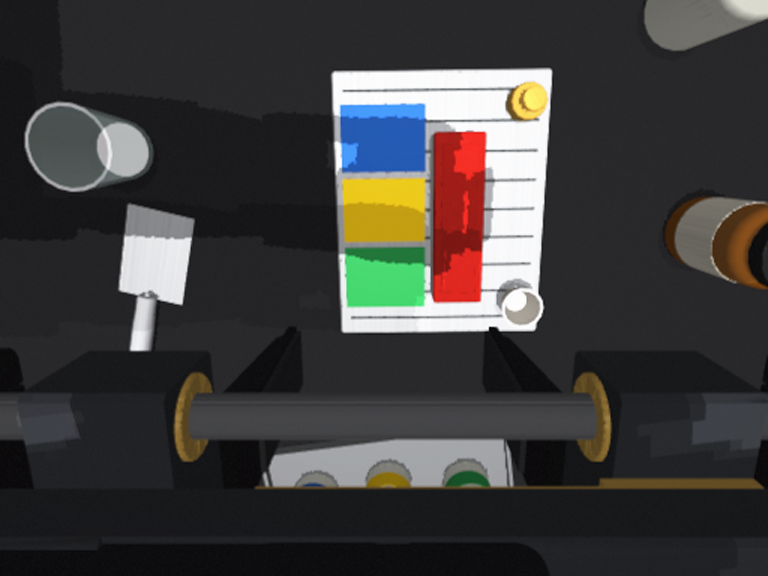

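```bash
cat > pads.py <<'E'
from h import *
np.set_printoptions(precision=1,suppress=True)
def mask(img,col):
    h=cv2.cvtColor(img,cv2.COLOR_RGB2HSV); H=h[...,0].astype(int)
    lo,hi={"b":(100,125),"y":(20,34),"g":(50,80)}[col]
    m=((H>=lo)&(H<=hi)&(h[...,1]>110)&(h[...,2]>50)).astype(np.uint8)
    return m
def rect(c,col,z,roi):
    m=mask(c["img"],col); k=np.zeros_like(m); x0,y0,x1,y1=roi;k[y0:y1,x0:x1]=1
    m*=k; cs,_=cv2.findContours(m,cv2.RETR_EXTERNAL,cv2.CHAIN_APPROX_NONE); ct=max(cs,key=cv2.contourArea)[:,0]
    W=np.array([ray(c,u,v,z) for u,v in ct],np.float32)
    (cx,cy),(w,h),a=cv2.minAreaRect(W); a=a%90; a=a-90 if a>45 else a
    return cx,cy,sorted((w,h)),np.radians(a)
if __name__=="__main__":
    for f,roi in [("w8",(215,50,340,215)),("d7",(215,165,310,240)),("s7",(180,160,340,280))]:
        c=pickle.load(open(f"pics/{f}.pkl","rb"))
        for col in "byg":
            cx,cy,wh,a=rect(c,col,11,roi); ctr=np.array([cx,cy])+9*np.array([np.cos(-.131),np.sin(-.131)])
            print(f,col,ctr,np.array(wh),"%.3f"%a)
E
python3 pads.py
python3 - <<'E'
from h import *
np.set_printoptions(precision=1,suppress=True)
c=pickle.load(open("pics/w8.pkl","rb"))
o=lambda a:((a[0]+.5)/1.5-.5,(a[1]+.5)/1.5-.5)
T=np.array([ray(c,*o(a),53) for a in [(434,133),(486,132),(480,300),(433,301)]]);print("tin",T.ravel(),T.mean(0), np.arctan2(*((T[0]+T[1]-T[2]-T[3])*[-1,1])))
for f in ["d7","s7"]:
    cc=pickle.load(open(f"pics/{f}.pkl","rb"));h=cv2.cvtColor(cc["img"],cv2.COLOR_RGB2HSV)
    m=(((h[...,0]<6)|(h[...,0]>174))&(h[...,1]>150)&(h[...,2]>80)).astype(np.uint8); m[:150]=0;m[:,320:]=0
    cs,_=cv2.findContours(m,cv2.RETR_EXTERNAL,cv2.CHAIN_APPROX_NONE); ct=max(cs,key=cv2.contourArea)[:,0]
    W=np.array([ray(cc,u,v,53) for u,v in ct],np.float32); print(f,cv2.minAreaRect(W))
E
```

```text
w8 b [573.6  46.4] [59.4 77.6] -0.118
w8 y [565.7 -18.8] [59.8 78.1] -0.118
w8 g [557.4 -83.6] [57.8 77.1] -0.134
d7 b [574.4  47.8] [60.  78.9] -0.128
d7 y [566.  -19.5] [63.8 79.2] -0.125
d7 g [558.4 -83.7] [59.7 78.7] -0.121
s7 b [559.1  47.8] [53.3 58.4] -0.117
s7 y [553.2 -18.3] [55.2 57.9] -0.121
s7 g [557.  -84.7] [56.1 75.7] -0.119
tin [ 608.5   44.2  651.8   39.2  633.7 -106.   591.1 -101.2] [621.3 -31. ] -0.12161977461771957
d7 ((619.6697387695312, -28.209556579589844), (156.1294708251953, 47.222747802734375), 83.6563491821289)
s7 ((622.8692626953125, -34.30949401855469), (147.69227600097656, 44.007057189941406), 83.22219848632812)
```

```bash
python3 -c "
from h import *
plan([(621.3,-31,120,1.449)],75)"
```

```text
t 19.40 at [561.9 -42.7 332.3] [-3.140e+00  3.000e-03  1.437e+00] F [ 0.4 -0.1  0.1] op 0.702
--call 0
[0.004,0.0115,0.0424,-0,0.001,-0.002,75],
[0.004,0.0115,0.0424,-0,0.001,-0.002,75],
[0.0039,0.0115,0.0425,-0,0.001,-0.002,75],
[0.0039,0.0115,0.0425,-0,0.001,-0.002,75],
[0.0038,0.0115,0.0425,-0,0.001,-0.002,75],
```

Call:
play_rows(
  moves=[
    [0.004,0.0115,0.0425,0,0.001,-0.002,75],
    [0.004,0.0115,0.0425,0,0.001,-0.002,75],
    [0.004,0.0115,0.0425,0,0.001,-0.002,75],
    [0.004,0.0115,0.0425,0,0,-0.002,75],
    [0.004,0.0115,0.03,0,0,-0.002,75],
    [0,0,0,0,0,0,75],
    [0,0,0,0,0,0,75],
  ],
)

```text
t: 20.1
eef_pos: [620.0, -38.6, 125.2]
tcp_rot: [-3.139, 0.001, 1.438]
ft_force: [-0.3, 0.2, -0.0]
opening: 0.751
```

```bash
python3 -c "
from h import *
plan([(621.3,-31,32,1.449,.02)],75)"; python3 snap.py wrist w9
```

```text
t 20.10 at [620.  -38.6 125.2] [-3.139e+00  1.000e-03  1.438e+00] F [-0.3  0.2 -0. ] op 0.751
--call 0
[0.0016,0.0001,0.0186,-0,0,-0.002,75],
[0.0016,0.0001,0.0186,-0,0,-0.002,75],
[0.0016,0.0001,0.0186,-0,0,-0.002,75],
[0.0015,0.0001,0.0186,-0,0,-0.002,75],
[0.0015,0.0001,0.0186,-0,0,-0.002,75],
20.15 [619.9 -38.6 125.5] [-3.140e+00  1.000e-03  1.438e+00]
```

View pics/w9.png

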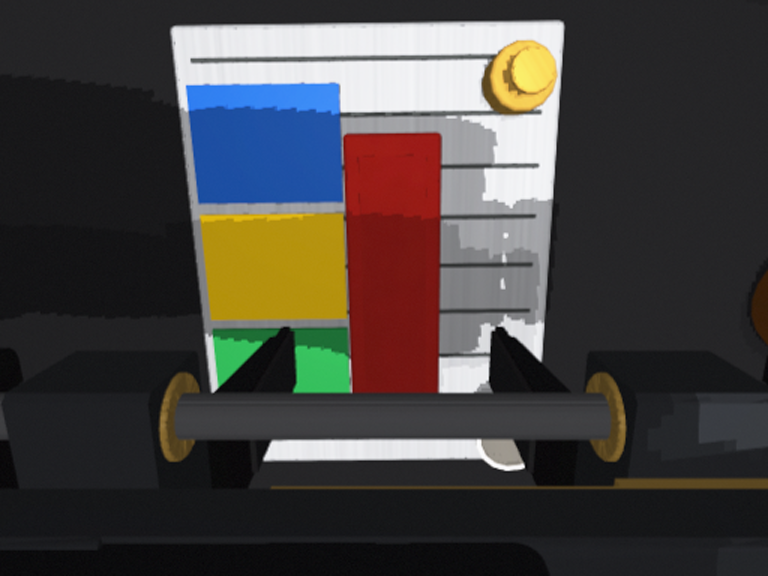

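The tin runs along image column 393, midway between the fingers (290 and 495), so the approach is centred. I'm going down.

Call:
play_rows(
  moves=[
    [0.0035,0,0.02,0,0,-0.002,75],
    [0.0035,0,0.02,0,0,-0.002,75],
    [0.0035,0,0.02,0,0,-0.002,75],
    [0.001,0,0.018,0,0,-0.002,75],
    [0,0,0.004,0,0,-0.002,75],
    [0,0,0.001,0,0,0,75],
  ],
)

```text
t: 20.75
eef_pos: [624.1, -30.5, 53.5]
tcp_rot: [3.126, 0.002, 1.445]
ft_force: [-0.5, -0.3, 0.5]
opening: 0.752
```

Call:
play_rows(
  moves=[
    [0,-0.0015,0.012,0.008,0,0,75],
    [0,-0.0015,0.007,0.005,0,0,75],
    [0,0,0.003,0.002,0,0,75],
  ],
)

```text
t: 21.05
eef_pos: [622.4, -31.0, 33.7]
tcp_rot: [3.137, 0.002, 1.445]
ft_force: [0.6, 0.0, -0.0]
opening: 0.75
```

Call:
play_rows(
  moves=[
    [0,-0.001,0.002,0.002,0,-0.002,40],
    [0,0,0.001,0.001,0,0,0],
    [0,0,0,0,0,0,0],
    [0,0,0,0,0,0,0],
    [0,0,0,0,0,0,0],
    [0,0,0,0,0,0,0],
  ],
)

```text
t: 21.65
eef_pos: [621.4, -30.9, 30.4]
tcp_rot: [3.14, 0.002, 1.447]
ft_force: [-0.5, -1.6, -2.2]
opening: 0.463
```

Call:
play_rows(
  moves=[
    [0,0,0,0,0,0,0],
    [0,0,-0.004,0,0,0,0],
    [0,0,-0.01,0,0,0,0],
  ],
)

```text
t: 21.95
eef_pos: [620.3, -30.7, 43.4]
tcp_rot: [-3.139, 0.002, 1.447]
ft_force: [0.3, 0.1, -4.4]
opening: 0.46
```

Call:
play_rows(
  moves=[
    [0,0,-0.025,0,0,0,0],
    [0,0,-0.035,0,0,0,0],
    [0,0,-0.035,0,0,0,0],
    [0,0,-0.025,0,0,0,0],
    [0,0,0,0,0,0,0],
  ],
)

```text
t: 22.45
eef_pos: [619.7, -30.2, 170.5]
tcp_rot: [-3.138, 0.002, 1.447]
ft_force: [-0.0, 0.3, -4.1]
opening: 0.459
```

```bash
python3 -c "
from h import *
plan([(600,100,180,1.46),(525,336,165,1.5)],0)"
```

```text
t 22.45 at [619.7 -30.2 170.5] [-3.138e+00  2.000e-03  1.447e+00] F [-0.   0.3 -4.1] op 0.459
--call 0
[0.0423,-0.0119,-0.0032,-0.001,0.001,-0.004,0],
[0.0423,-0.0117,-0.0032,-0.001,0.001,-0.004,0],
[0.0424,-0.0115,-0.0032,-0.001,0.001,-0.004,0],
[0.0377,-0.0168,0.0025,0,0,-0.007,0],
[0.0378,-0.0165,0.0025,0,0,-0.007,0],
[0.0379,-0.0163,0.0025,0,0,-0.007,0],
[0.038,-0.016,0.0025,0,0,-0.007,0],
[0.0381,-0.0158,0.0025,0,0,-0.007,0],
--call 1
[0.0382,-0.0155,0.0025,0,0,-0.007,0],
```

Call:
play_rows(
  moves=[
    [0.042,-0.0115,-0.003,0,0,-0.004,0],
    [0.042,-0.0115,-0.003,0,0,-0.004,0],
    [0.042,-0.0115,-0.003,0,0,-0.004,0],
    [0.038,-0.0165,0.002,0,0,-0.007,0],
    [0.038,-0.0165,0.002,0,0,-0.007,0],
    [0.038,-0.0165,0.002,0,0,-0.007,0],
    [0.038,-0.016,0.002,0,0,-0.007,0],
    [0.038,-0.016,0.002,0,0,-0.007,0],
  ],
)

```text
t: 23.25
eef_pos: [533.4, 301.9, 161.3]
tcp_rot: [-3.13, 0.005, 1.487]
ft_force: [0.9, 1.0, -4.4]
opening: 0.464
```

Call:
play_rows(
  moves=[
    [0.02,-0.008,0,0,0,-0.007,0],
    [0,0,0,0,0,0,0],
    [0,0,0,0,0,0,0],
  ],
)

```text
t: 23.55
eef_pos: [522.6, 327.2, 156.9]
tcp_rot: [-3.125, 0.008, 1.5]
ft_force: [1.3, -0.7, -3.7]
opening: 0.46
```

```bash
python3 -c "
from h import *
plan([(525,336,108,1.5,.018)],0)"; python3 snap.py side d10; python3 snap.py wrist w10
```

```text
t 23.55 at [522.6 327.2 156.9] [-3.125  0.008  1.5  ] F [ 1.3 -0.7 -3.7] op 0.460
--call 0
[0.0031,0.0009,0.0163,-0.006,0.003,0,0],
[0.0031,0.0008,0.0163,-0.006,0.003,0,0],
[0.003,0.0007,0.0163,-0.006,0.003,0,0],
23.6 [522.7 327.  156.9] [-3.125  0.007  1.5  ]
23.65 [523.1 326.5 157.2] [-3.125  0.007  1.499]
```

View pics/w10.png

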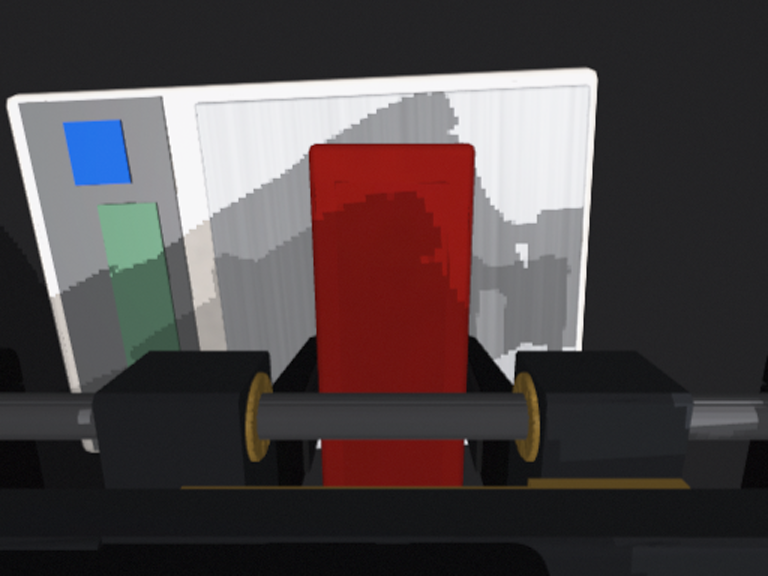

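View pics/d10.png

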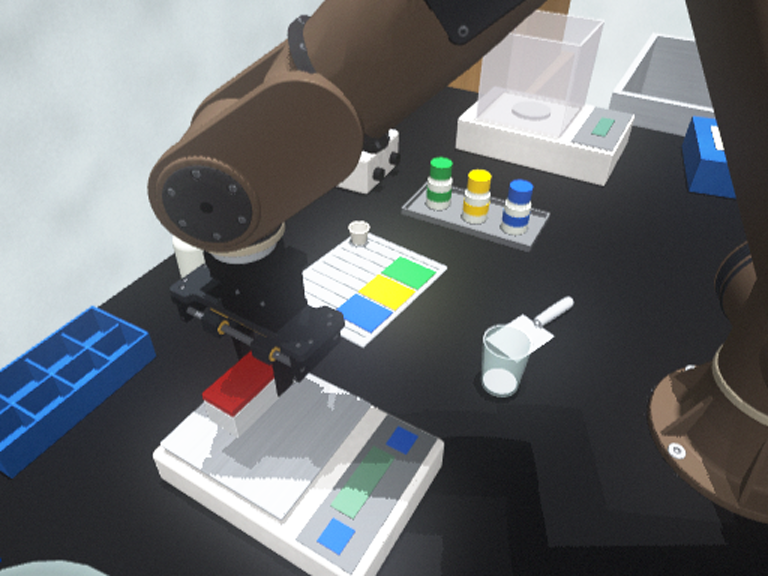

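```bash
python3 - <<'E'
from h import *
np.set_printoptions(precision=1,suppress=True)
c=pickle.load(open("pics/w10.pkl","rb"))
o=lambda a:((a[0]+.5)/1.5-.5,(a[1]+.5)/1.5-.5)
a,b=[ray(c,*o(p),75) for p in [(195,103),(589,86)]]; d=(b-a)/np.linalg.norm(b-a)
print(a,b,np.linalg.norm(b-a),(a+b)/2-90*np.array([-d[1],d[0]]))
plan([(525.5,336,104,1.5,.018)],0)
E
```

```text
[438.9 427.9] [615.7 422. ] 176.88906911301552 [524.3 335. ]
t 23.65 at [523.1 326.5 157.2] [-3.1  0.   1.5] F [ 0.1 -0.8 -3.7] op 0.462
--call 0
[0.0033,0.0009,0.0177,-0.006,0.002,-0,0],
[0.0033,0.0008,0.0177,-0.006,0.002,-0,0],
[0.0032,0.0007,0.0177,-0.006,0.002,-0,0],
```

Call:
play_rows(
  moves=[
    [0.003,0.001,0.018,-0.006,0.002,0,0],
    [0.003,0.001,0.018,-0.006,0.002,0,0],
    [0.003,0.0005,0.014,-0.005,0.002,0,0],
    [0,0,0.001,0,0,0,0],
    [0,0,0,0,0,0,0],
  ],
)

```text
t: 24.15
eef_pos: [528.8, 329.7, 105.0]
tcp_rot: [3.139, 0.001, 1.491]
ft_force: [-0.4, -0.3, -4.1]
opening: 0.464
```

Call:
play_rows(
  moves=[
    [0.005,-0.0035,0.002,0,0,0,0],
    [0.001,-0.001,0.002,0,0,0,0],
  ],
)

```text
t: 24.35
eef_pos: [525.6, 335.5, 102.2]
tcp_rot: [3.138, 0.0, 1.489]
ft_force: [0.7, -0.5, -4.9]
opening: 0.462
```

Call:
play_rows(
  moves=[
    [0,0,0.0015,0,0,0,0],
  ],
)

```text
t: 24.45
eef_pos: [525.6, 335.7, 101.1]
tcp_rot: [3.138, -0.0, 1.489]
ft_force: [0.2, 0.9, -4.1]
opening: 0.463
```

Call:
play_rows(
  moves=[
    [0,0,0.0015,0.001,0,0,0],
    [0,0,0.0015,0,0,0,0],
  ],
)

```text
t: 24.65
eef_pos: [525.7, 335.9, 98.5]
tcp_rot: [3.138, -0.001, 1.49]
ft_force: [-0.4, -0.4, -4.7]
opening: 0.464
```

Call:
play_rows(
  moves=[
    [0,0,0.001,0,0,0,0],
  ],
)

```text
t: 24.75
eef_pos: [525.7, 335.9, 97.5]
tcp_rot: [3.138, -0.001, 1.49]
ft_force: [0.7, 2.1, -1.4]
opening: 0.461
```

Call:
play_rows(
  moves=[
    [0,0,0.001,0,0,0,0],
  ],
)

```text
t: 24.85
eef_pos: [525.8, 336.0, 97.4]
tcp_rot: [3.137, -0.001, 1.49]
ft_force: [-4.7, -2.6, 14.9]
opening: 0.463
```

Call:
play_rows(
  moves=[
    [0,0,0,0,0,0,55],
    [0,0,0,0,0,0,65],
    [0,0,0,0,0,0,75],
    [0,0,-0.01,0,0,0,75],
    [0,0,-0.02,0,0,0,75],
    [0,0,-0.03,0,0,0,75],
    [0,0,-0.04,0,0,0,75],
    [0,0,-0.03,0,0,0,75],
  ],
)

```text
t: 25.65
eef_pos: [524.7, 335.5, 231.6]
tcp_rot: [3.14, 0.001, 1.49]
ft_force: [0.3, 0.5, 0.3]
opening: 0.749
```

```bash
python3 snap.py side d11; python3 snap.py scene s11
```

```text
25.7 [525.9 336.2 236.4] [ 3.135e+00 -2.000e-03  1.490e+00]
25.75 [525.8 336.1 233.8] [ 3.135e+00 -2.000e-03  1.490e+00]
```

View pics/d11.png

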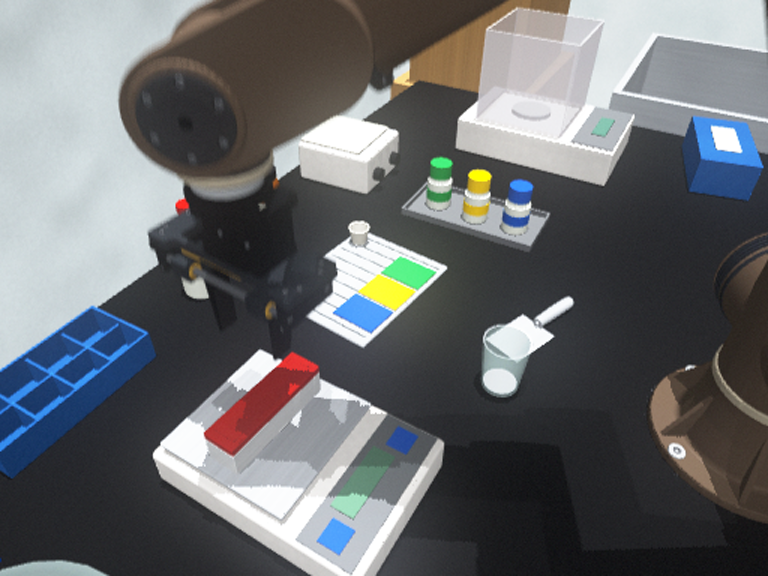

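View pics/s11.png

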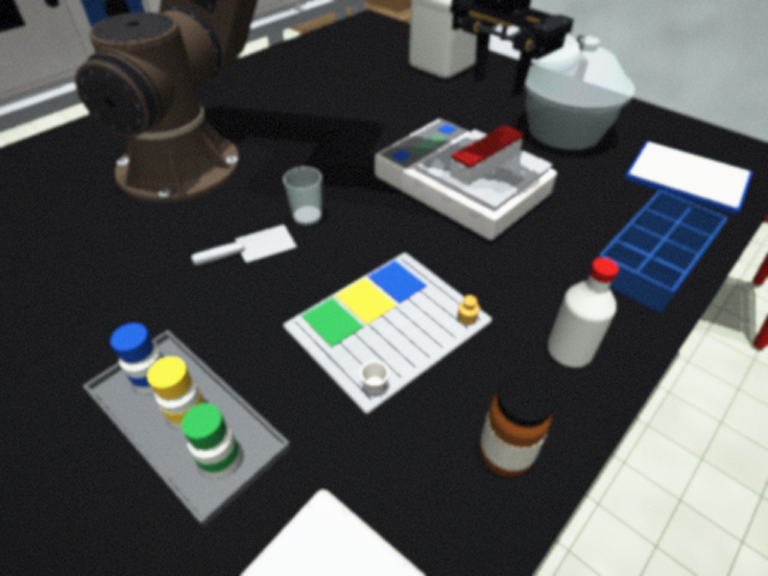

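```bash
python3 - <<'E'
from pads import *
for f in ["d11","s11"]:
    cc=pickle.load(open(f"pics/{f}.pkl","rb"));h=cv2.cvtColor(cc["img"],cv2.COLOR_RGB2HSV)
    m=(((h[...,0]<6)|(h[...,0]>174))&(h[...,1]>150)&(h[...,2]>70)).astype(np.uint8); m[:,:130 if f[0]=="d" else 280]=0;m[:,355:]=0
    cs,_=cv2.findContours(m,cv2.RETR_EXTERNAL,cv2.CHAIN_APPROX_NONE); ct=max(cs,key=cv2.contourArea)[:,0]
    W=np.array([ray(cc,u,v,120) for u,v in ct],np.float32); print(f,cv2.minAreaRect(W))
    for col in "byg":
        cx,cy,wh,a=rect(cc,col,11,(205,165,310,240) if f[0]=="d" else (180,160,300,280)); print(col,np.array([cx,cy])+9*np.array([np.cos(-.123),np.sin(-.123)]),np.array(wh))
# caps in tray, z=4+95
cams=[pickle.load(open(f"pics/{f}.pkl","rb")) for f in("d11","s11")]
from scipy.optimize import least_squares
th=np.linspace(0,2*np.pi,40)
def model(c,x,y,z0):
    P=np.array([[x+22*np.cos(t),y+22*np.sin(t),z] for t in th for z in (z0+66,z0+95)])
    h=cv2.convexHull(proj(c,P).astype(np.float32))[:,0]; x0=h.min(0);x1=h.max(0); M=cv2.moments(h.reshape(-1,1,2)); return np.array([M["m10"]/M["m00"],M["m01"]/M["m00"]])
for col,g in dict(b=(437,-321),y=(522,-319),g=(607,-324)).items():
    for c in cams:
        p=proj(c,[[*g,85]])[0]; m=mask(c["img"],col); k=np.zeros_like(m); u,v=p.astype(int); k[v-18:v+14,u-20:u+20]=1; m*=k
        n,l,st,ce=cv2.connectedComponentsWithStats(m); i=1+np.argmax(st[1:,4])
        r=least_squares(lambda q:model(c,q[0],q[1],4)-ce[i],g); print(col,r.x,st[i])
E
```

```text
d11 ((524.347412109375, 337.1246337890625), (151.59994506835938, 46.68305206298828), 86.1009750366211)
b [574.2  47.9] [60.  77.7]
y [566.3 -19.5] [63.6 79. ]
g [558.5 -83.7] [59.7 78.5]
s11 ((525.4389038085938, 332.9477233886719), (157.7305450439453, 49.74673080444336), 85.2720947265625)
b [571.1  46.3] [58.7 80.7]
y [564.7 -19.4] [58.2 77.9]
g [557.  -84.7] [56.1 75.7]
b [ 439.  -324.6] [339 119  17  17 233]
b [ 431.7 -321. ] [ 72 214  30  27 621]
y [ 521.5 -321.3] [311 112  17  17 231]
y [ 517.1 -318.6] [ 98 238  29  28 619]
g [ 607.9 -332.1] [287 104  15  16 196]
g [ 601.9 -327.6] [121 269  29  28 644]
```

```bash
python3 -c "
from h import *
plan([(535,250,300,1.45),(545,-50,325,1.44),(521,-335,325,1.44)],75)"
```

```text
t 25.75 at [525.8 336.1 233.8] [ 3.135e+00 -2.000e-03  1.490e+00] F [ 0.9 -0.1  0. ] op 0.749
--call 0
[-0.0283,0.0055,-0.0221,0.002,-0.001,0.013,75],
[-0.0283,0.0058,-0.0221,0.002,-0.001,0.013,75],
[-0.0282,0.0062,-0.0221,0.002,-0.001,0.013,75],
[-0.0424,0.0066,-0.0036,0,-0,0.001,75],
[-0.0424,0.0066,-0.0036,0,-0,0.001,75],
[-0.0424,0.0067,-0.0036,0,-0,0.001,75],
[-0.0423,0.0068,-0.0036,0,-0,0.001,75],
[-0.0423,0.0068,-0.0036,0,-0,0.001,75],
--call 1
[-0.0423,0.0069,-0.0036,0,-0,0.001,75],
[-0.0423,0.0069,-0.0036,0,-0,0.001,75],
[-0.0408,0.0019,-0,0,-0,0,75],
[-0.0408,0.0019,-0,0,-0,0,75],
[-0.0408,0.0019,-0,0,-0,0,75],
[-0.0408,0.0019,-0,0,-0,0,75],
[-0.0408,0.0019,-0,0,-0,0,75],
[-0.0408,0.0019,-0,0,-0,0,75],
--call 2
[-0.0408,0.0019,-0,0,-0,0,75],
```

Call:
play_rows(
  moves=[
    [-0.028,0.006,-0.022,0.002,0,0.013,75],
    [-0.028,0.006,-0.022,0.002,0,0.013,75],
    [-0.028,0.006,-0.022,0.002,0,0.013,75],
    [-0.0425,0.0065,-0.0035,0,0,0.001,75],
    [-0.0425,0.0065,-0.0035,0,0,0.001,75],
    [-0.0425,0.0065,-0.0035,0,0,0.001,75],
    [-0.0425,0.0065,-0.0035,0,0,0.001,75],
    [-0.0425,0.0065,-0.0035,0,0,0.001,75],
  ],
)

```text
t: 26.55
eef_pos: [540.4, 29.5, 319.3]
tcp_rot: [-3.141, -0.002, 1.452]
ft_force: [0.5, 0.3, 0.5]
opening: 0.747
```

Call:
play_rows(
  moves=[
    [-0.0425,0.007,-0.0035,0,0,0.001,75],
    [-0.0425,0.007,-0.0035,0,0,0.001,75],
    [-0.041,0.002,0,0,0,0,75],
    [-0.041,0.002,0,0,0,0,75],
    [-0.041,0.002,0,0,0,0,75],
    [-0.041,0.002,0,0,0,0,75],
    [-0.041,0.002,0,0,0,0,75],
    [-0.041,0.002,0,0,0,0,75],
  ],
)

```text
t: 27.35
eef_pos: [522.5, -316.2, 325.1]
tcp_rot: [-3.14, -0.003, 1.449]
ft_force: [1.8, 0.1, -0.3]
opening: 0.748
```

```bash
python3 -c "
from h import *
plan([(521,-335,325,1.44)],75)"
```

```text
t 27.35 at [ 522.5 -316.2  325.1] [-3.140e+00 -3.000e-03  1.449e+00] F [ 1.8  0.1 -0.3] op 0.748
--call 0
[-0.0189,0.0008,0.0001,-0.002,-0.003,0.009,75],
```

Call:
play_rows(
  moves=[
    [-0.018,0,0,-0.002,-0.003,0.005,75],
    [0,0,0,0,0,0,75],
    [0,0,0,0,0,0,75],
  ],
)

```text
t: 27.65
eef_pos: [518.7, -338.4, 323.2]
tcp_rot: [-3.14, -0.001, 1.439]
ft_force: [0.3, 0.5, -0.1]
opening: 0.748
```

```bash
python3 snap.py wrist w12
```

```text
27.7 [ 518.8 -338.1  323.3] [-3.14  -0.     1.439]
```

View pics/w12.png

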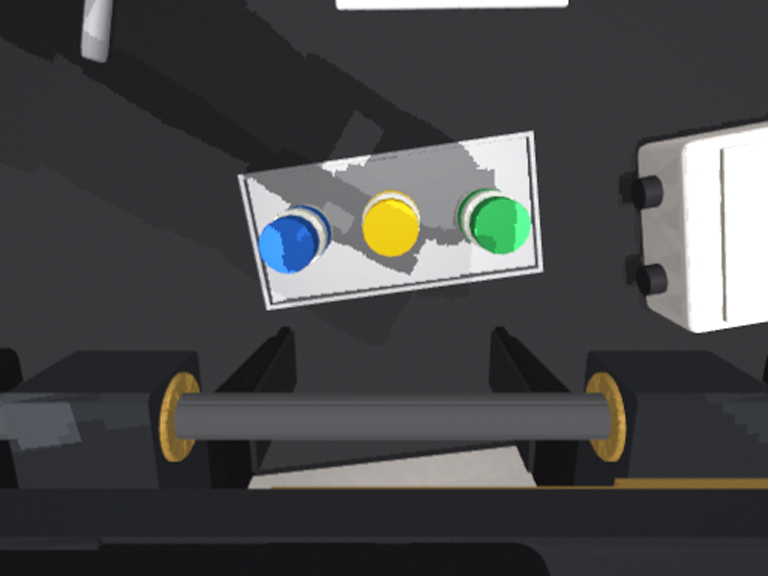

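```bash
python3 - <<'E'
from h import *
np.set_printoptions(precision=1,suppress=True)
c=pickle.load(open("pics/w12.pkl","rb"))
o=lambda a:((a[0]+.5)/1.5-.5,(a[1]+.5)/1.5-.5)
for n,a in dict(b=(288,243),y=(391,228),g=(501,225)).items(): print(n,ray(c,*o(a),99))
T=np.array([ray(c,*o(a),15) for a in [(238,176),(533,131),(543,271),(268,309)]]);print(T.ravel(),T.mean(0))
plan([(519,-319.5,160,1.44),(519,-319.5,120,1.44,.02)],75)
E
```

```text
b [ 439.6 -319. ]
y [ 520.1 -318.1]
g [ 604.  -326.9]
[ 386.  -263.1  655.6 -259.6  657.1 -388.8  388.6 -391.4] [ 521.8 -325.7]
t 27.70 at [ 518.8 -338.1  323.3] [-3.1 -0.   1.4] F [-0.9 -0.5  0. ] op 0.749
--call 0
[0.0046,-0.0005,0.0408,-0,-0,-0,75],
[0.0046,-0.0005,0.0408,-0,-0,-0,75],
[0.0046,-0.0005,0.0408,-0,-0,-0,75],
[0.0046,-0.0005,0.0408,-0,-0,-0,75],
[-0,-0,0.02,-0,0,0,75],
[-0,-0,0.02,-0,0,0,75],
```

```bash
python3 -c "
from h import *
plan([(438.5,-320,165,1.44)],70)"
```

```text
t 27.70 at [ 518.8 -338.1  323.3] [-3.14  -0.     1.439] F [-0.9 -0.5  0. ] op 0.749
--call 0
[0.0018,-0.0204,0.0396,-0,-0,-0,70],
[0.0018,-0.0204,0.0396,-0,-0,-0,70],
[0.0019,-0.0205,0.0396,-0,-0,-0,70],
[0.0019,-0.0205,0.0396,-0,-0,-0,70],
```

Call:
play_rows(
  moves=[
    [0.002,-0.0205,0.0395,0,0,0,70],
    [0.002,-0.0205,0.0395,0,0,0,70],
    [0.002,-0.0205,0.0395,0,0,0,70],
    [0.002,-0.0205,0.035,0,0,0,70],
    [0,0,0,0,0,0,70],
    [0,0,0,0,0,0,70],
  ],
)

```text
t: 28.3
eef_pos: [439.3, -310.8, 168.5]
tcp_rot: [3.138, 0.002, 1.449]
ft_force: [0.1, 0.1, -0.4]
opening: 0.697
```

```bash
python3 -c "
from h import *
plan([(438.5,-320,91,1.44,.02)],70)"
```

```text
t 28.30 at [ 439.3 -310.8  168.5] [3.138e+00 2.000e-03 1.449e+00] F [ 0.1  0.1 -0.4] op 0.697
--call 0
[-0.0023,0,0.0194,0.001,0,0.002,70],
[-0.0023,0,0.0194,0.001,0,0.002,70],
[-0.0023,0.0001,0.0194,0.001,0,0.002,70],
[-0.0023,0.0001,0.0194,0.001,0,0.002,70],
```

Call:
play_rows(
  moves=[
    [-0.0025,0,0.0195,0.001,0,0.002,70],
    [-0.0025,0,0.0195,0.001,0,0.002,70],
    [-0.0025,0,0.0195,0.001,0,0.002,70],
    [-0.0025,0,0.014,0.001,0,0.002,70],
    [0,0,0.001,0,0,0,70],
  ],
)

```text
t: 28.8
eef_pos: [446.6, -322.5, 101.0]
tcp_rot: [3.129, 0.01, 1.446]
ft_force: [-0.6, -0.3, 0.1]
opening: 0.698
```

Call:
play_rows(
  moves=[
    [0.002,-0.008,0.003,0.006,0.004,0,70],
    [0,-0.002,0.003,0.004,0.003,0,70],
    [0,0,0.002,0,0,0,70],
  ],
)

```text
t: 29.1
eef_pos: [437.7, -319.3, 94.9]
tcp_rot: [3.137, 0.005, 1.447]
ft_force: [-1.6, -0.7, 0.1]
opening: 0.699
```

Call:
play_rows(
  moves=[
    [0,0.001,0.003,0.002,0.003,0.004,60],
    [0,0,0.002,0.001,0.001,0,0],
    [0,0,0,0,0,0,0],
    [0,0,0,0,0,0,0],
    [0,0,0,0,0,0,0],
    [0,0,0,0,0,0,0],
  ],
)

```text
t: 29.7
eef_pos: [439.1, -319.8, 90.3]
tcp_rot: [3.139, 0.001, 1.442]
ft_force: [0.0, 0.0, -0.9]
opening: 0.458
```

Call:
play_rows(
  moves=[
    [0,0,0,0,0,0,0],
    [0,0,-0.004,0,0,0,0],
    [0,0,-0.01,0,0,0,0],
    [0,0,-0.025,0,0,0,0],
    [0,0,-0.04,0,0,0,0],
    [0,0,0,0,0,0,0],
  ],
)

```text
t: 30.3
eef_pos: [438.6, -319.5, 173.4]
tcp_rot: [3.14, -0.0, 1.442]
ft_force: [0.5, 0.1, -1.5]
opening: 0.454
```

```bash
python3 -c "
from h import *
plan([(573.7,47,165,1.447)],0)"
```

```text
t 30.30 at [ 438.6 -319.5  173.4] [ 3.14  -0.     1.442] F [ 0.5  0.1 -1.5] op 0.454
--call 0
[0.0423,0.0097,0.001,0,-0,-0.001,0],
[0.0423,0.0097,0.0009,0,-0,-0.001,0],
[0.0423,0.0097,0.0009,0,-0,-0.001,0],
[0.0423,0.0097,0.0009,0,-0,-0.001,0],
[0.0423,0.0098,0.0009,0,-0,-0.001,0],
[0.0423,0.0098,0.0009,0,-0,-0.001,0],
[0.0423,0.0098,0.0009,0,-0,-0.001,0],
[0.0423,0.0098,0.0009,0,-0,-0.001,0],
--call 1
[0.0423,0.0098,0.0009,0,-0,-0.001,0],
```

Call:
play_rows(
  moves=[
    [0.0425,0.0097,0.001,0,0,0,0],
    [0.0425,0.0097,0.001,0,0,0,0],
    [0.0425,0.0097,0.001,0,0,0,0],
    [0.0425,0.0097,0.001,0,0,0,0],
    [0.0425,0.0097,0.001,0,0,0,0],
    [0.0425,0.0097,0.001,0,0,0,0],
    [0.0425,0.0097,0.001,0,0,0,0],
    [0.0425,0.0097,0.001,0,0,0,0],
  ],
)

```text
t: 31.1
eef_pos: [562.1, 14.6, 167.0]
tcp_rot: [3.136, 0.003, 1.433]
ft_force: [0.7, -0.6, -0.8]
opening: 0.459
```

Call:
play_rows(
  moves=[
    [0.032,0.008,0.005,0,0,0,0],
    [0,0,0,0,0,0,0],
    [0,0,0,0,0,0,0],
  ],
)

```text
t: 31.4
eef_pos: [575.1, 51.8, 161.2]
tcp_rot: [3.137, 0.002, 1.439]
ft_force: [-0.7, -0.5, -1.2]
opening: 0.458
```

```bash
python3 -c "
from h import *
plan([(573.7,47,106,1.447,.018)],0)"
```

```text
t 31.40 at [575.1  51.8 161.2] [3.137e+00 2.000e-03 1.439e+00] F [-0.7 -0.5 -1.2] op 0.458
--call 0
[-0.0012,-0.0003,0.0138,0.001,0.001,-0.002,0],
[-0.0012,-0.0002,0.0138,0.001,0.001,-0.002,0],
[-0.0012,-0.0002,0.0138,0.001,0.001,-0.002,0],
[-0.0012,-0.0002,0.0138,0.001,0.001,-0.002,0],
```

Call:
play_rows(
  moves=[
    [-0.001,0,0.016,0.001,0.001,-0.002,0],
    [-0.001,0,0.016,0.001,0,-0.002,0],
    [-0.001,0,0.014,0.001,0,-0.002,0],
    [-0.001,0,0.004,0,0,0,0],
    [0,0,0.001,0,0,0,0],
  ],
)

```text
t: 31.9
eef_pos: [573.6, 43.4, 109.8]
tcp_rot: [3.139, 0.002, 1.442]
ft_force: [0.5, -0.1, -1.0]
opening: 0.457
```

Call:
play_rows(
  moves=[
    [0.0035,0,0.004,0,0,-0.002,0],
    [0.001,0,0.003,0,0,0,0],
    [0,0,0.002,0,0,0,0],
  ],
)

```text
t: 32.2
eef_pos: [574.7, 47.2, 101.8]
tcp_rot: [3.137, 0.002, 1.442]
ft_force: [0.6, -0.2, -1.2]
opening: 0.458
```

Call:
play_rows(
  moves=[
    [0,-0.001,0.002,0.001,0,0,0],
    [0,0,0.0015,0,0,0,0],
  ],
)

```text
t: 32.4
eef_pos: [573.8, 47.5, 98.3]
tcp_rot: [3.138, 0.001, 1.443]
ft_force: [-0.2, -0.7, -1.0]
opening: 0.455
```

Call:
play_rows(
  moves=[
    [0,0,0.0015,0,0,0,0],
  ],
)

```text
t: 32.5
eef_pos: [573.9, 47.6, 97.1]
tcp_rot: [3.137, 0.001, 1.443]
ft_force: [-6.0, 1.1, 21.5]
opening: 0.461
```

Contact at the predicted height. I'll release and go up.

Call:
play_rows(
  moves=[
    [0,0,-0.0005,0,0,0,55],
    [0,0,0,0,0,0,65],
    [0,0,0,0,0,0,75],
    [0,0,-0.01,0,0,0,75],
    [0,0,-0.03,0,0,0,75],
    [0,0,-0.04,0,0,0,75],
  ],
)

```text
t: 33.1
eef_pos: [572.0, 47.8, 176.8]
tcp_rot: [-3.138, 0.002, 1.443]
ft_force: [-0.0, 0.6, 0.1]
opening: 0.745
```

```bash
python3 snap.py side d13; python3 -c "
from h import *
plan([(560,-45,190,1.44),(521.5,-318.5,165,1.44)],70)"
```

```text
33.15 [574.4  47.9 183.8] [3.136e+00 1.000e-03 1.443e+00]
t 33.15 at [574.4  47.9 183.8] [3.136e+00 1.000e-03 1.443e+00] F [ 2.1 -0.2  6.1] op 0.747
--call 0
[-0.0313,-0.0008,-0.002,0.002,0,0.001,70],
[-0.0313,-0.0008,-0.0021,0.002,0,0.001,70],
[-0.0313,-0.0007,-0.0021,0.002,0,0.001,70],
[-0.0395,-0.0004,0.0036,-0,0,-0,70],
[-0.0395,-0.0004,0.0036,-0,0,-0,70],
[-0.0395,-0.0004,0.0036,-0,0,-0,70],
[-0.0395,-0.0004,0.0036,-0,0,-0,70],
[-0.0395,-0.0004,0.0036,-0,0,-0,70],
--call 1
[-0.0395,-0.0004,0.0036,-0,0,-0,70],
[-0.0395,-0.0004,0.0036,-0,0,-0,70],
```

View pics/d13.png

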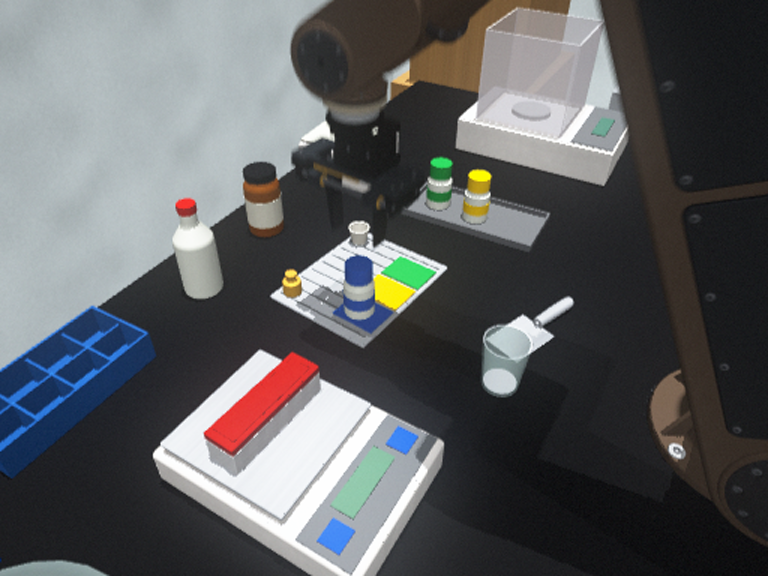

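Blue stands upright on its pad, at (360,290) in this picture. Yellow is next.

Call:
play_rows(
  moves=[
    [-0.031,-0.001,-0.002,0.002,0,0,70],
    [-0.031,-0.001,-0.002,0.002,0,0,70],
    [-0.031,-0.001,-0.002,0.002,0,0,70],
    [-0.0395,-0.0005,0.0035,0,0,0,70],
    [-0.0395,-0.0005,0.0035,0,0,0,70],
    [-0.0395,-0.0005,0.0035,0,0,0,70],
    [-0.0395,-0.0005,0.0035,0,0,0,70],
    [-0.0395,-0.0005,0.0035,0,0,0,70],
  ],
)

```text
t: 33.95
eef_pos: [533.7, -245.9, 182.3]
tcp_rot: [3.127, 0.002, 1.451]
ft_force: [1.6, 0.1, -0.4]
opening: 0.704
```

Call:
play_rows(
  moves=[
    [-0.0395,-0.0005,0.0035,0,0,0,70],
    [-0.032,0,0.0035,0,0,0,70],
    [0,0,0,0,0,0,70],
    [0,0,0,0,0,0,70],
  ],
)

```text
t: 34.35
eef_pos: [522.9, -324.6, 176.9]
tcp_rot: [3.125, 0.004, 1.445]
ft_force: [-0.1, 0.2, -0.3]
opening: 0.7
```

```bash
python3 -c "
from h import *
plan([(520.5,-318.5,91,1.44,.02)],70)"
```

```text
t 34.35 at [ 522.9 -324.6  176.9] [3.125 0.004 1.445] F [-0.1  0.2 -0.3] op 0.700
--call 0
[0.0012,-0.0009,0.0172,0.003,0.001,0.001,70],
[0.0012,-0.0009,0.0172,0.003,0.001,0.001,70],
[0.0012,-0.0008,0.0172,0.003,0.001,0.001,70],
[0.0012,-0.0007,0.0172,0.003,0.001,0.001,70],
[0.0012,-0.0007,0.0172,0.003,0.001,0.001,70],
```

Call:
play_rows(
  moves=[
    [0.001,-0.001,0.018,0.005,0.001,0,70],
    [0.001,-0.001,0.018,0.004,0.001,0,70],
    [0.001,-0.001,0.018,0.004,0.001,0,70],
    [0.001,-0.001,0.012,0.003,0,0,70],
    [0,0,0.002,0,0,0,70],
  ],
)

```text
t: 34.85
eef_pos: [522.0, -315.5, 110.0]
tcp_rot: [3.138, 0.003, 1.45]
ft_force: [0.1, -0.2, -0.6]
opening: 0.698
```

Call:
play_rows(
  moves=[
    [-0.003,0,0.01,0.001,0,0.003,70],
    [-0.001,-0.001,0.007,0.001,0,0.003,70],
    [0,0,0.002,0.001,0,0,70],
  ],
)

```text
t: 35.15
eef_pos: [521.4, -319.1, 91.2]
tcp_rot: [3.139, 0.004, 1.445]
ft_force: [-0.5, -0.1, 0.3]
opening: 0.701
```

Call:
play_rows(
  moves=[
    [0,0,0,0,0,0,50],
    [0,0,0,0,0,0,0],
    [0,0,0,0,0,0,0],
    [0,0,0,0,0,0,0],
    [0,0,0,0,0,0,0],
    [0,0,0,0,0,0,0],
  ],
)

```text
t: 35.75
eef_pos: [521.5, -319.5, 91.8]
tcp_rot: [3.138, 0.004, 1.444]
ft_force: [-0.6, 0.9, -1.9]
opening: 0.459
```

Call:
play_rows(
  moves=[
    [0,0,-0.004,0,0,0,0],
    [0,0,-0.01,0,0,0,0],
    [0,0,-0.025,0,0,0,0],
    [0,0,-0.04,0,0,0,0],
    [0,0,0,0,0,0,0],
  ],
)

```text
t: 36.25
eef_pos: [521.1, -319.0, 175.0]
tcp_rot: [3.14, 0.003, 1.444]
ft_force: [1.0, -0.6, -2.2]
opening: 0.457
```

```bash
python3 -c "
from h import *
plan([(566,-22,165,1.447)],0)"
```

```text
t 36.25 at [ 521.1 -319.   175. ] [3.140e+00 3.000e-03 1.444e+00] F [ 1.  -0.6 -2.2] op 0.457
--call 0
[0.0429,0.001,0.0013,0,0,-0,0],
[0.0429,0.001,0.0013,0,0,-0,0],
[0.0429,0.001,0.0013,0,0,-0,0],
[0.0429,0.001,0.0014,0,0,-0,0],
[0.0429,0.0011,0.0014,0,0,-0,0],
[0.0429,0.0011,0.0014,0,0,-0,0],
[0.0429,0.0011,0.0014,0,0,-0,0],
```

Call:
play_rows(
  moves=[
    [0.042,0.001,0,0,0,0,0],
    [0.042,0.001,0,0,0,0,0],
    [0.042,0.001,0,0,0,0,0],
    [0.042,0.001,0,0,0,0,0],
    [0.042,0.001,0,0,0,0,0],
    [0.04,0.001,0,0,0,0,0],
    [0.025,0.001,0,0,0,0,0],
    [0.01,0,0,0,0,0,0],
  ],
)

```text
t: 37.05
eef_pos: [564.6, -28.9, 175.5]
tcp_rot: [3.136, 0.005, 1.439]
ft_force: [0.4, 0.6, -2.3]
opening: 0.461
```

Call:
play_rows(
  moves=[
    [0,0,0,0,0,0,0],
  ],
)

```text
t: 37.15
eef_pos: [564.5, -27.9, 175.5]
tcp_rot: [3.136, 0.005, 1.441]
ft_force: [-0.3, -0.5, -1.6]
opening: 0.455
```

```bash
python3 -c "
from h import *
plan([(566,-20,108,1.447,.018)],0)"
```

```text
t 37.15 at [564.5 -27.9 175.5] [3.136 0.005 1.441] F [-0.3 -0.5 -1.6] op 0.455
--call 0
[0.0021,0,0.0169,0.001,0.001,-0.001,0],
[0.0021,0,0.0169,0.001,0.001,-0.001,0],
[0.002,0.0001,0.0169,0.001,0.001,-0.001,0],
[0.002,0.0001,0.0169,0.001,0.001,-0.001,0],
```

Call:
play_rows(
  moves=[
    [0.002,0,0.017,0.001,0.001,-0.001,0],
    [0.002,0,0.017,0.001,0.001,-0.001,0],
    [0.002,0,0.017,0.001,0.001,-0.001,0],
    [0.002,0,0.012,0.001,0,0,0],
    [0,0,0.002,0,0,0,0],
  ],
)

```text
t: 37.65
eef_pos: [565.9, -25.2, 109.0]
tcp_rot: [3.138, 0.003, 1.441]
ft_force: [-0.1, -0.3, -0.9]
opening: 0.457
```

Call:
play_rows(
  moves=[
    [0.005,0,0.003,0,0,-0.002,0],
    [0.001,0,0.003,0,0,0,0],
    [0,0,0.002,0.001,0,0,0],
  ],
)

```text
t: 37.95
eef_pos: [567.3, -20.2, 101.5]
tcp_rot: [3.138, 0.003, 1.442]
ft_force: [0.3, -0.3, -2.1]
opening: 0.46
```

Call:
play_rows(
  moves=[
    [0,-0.0015,0.001,0,0,0,0],
    [0,0,0.001,0,0,0,0],
  ],
)

```text
t: 38.15
eef_pos: [566.0, -19.9, 99.9]
tcp_rot: [3.137, 0.003, 1.442]
ft_force: [0.1, 0.5, -0.7]
opening: 0.458
```

Call:
play_rows(
  moves=[
    [0,0,0.001,0,0,0,0],
  ],
)

```text
t: 38.25
eef_pos: [566.0, -19.9, 99.1]
tcp_rot: [3.137, 0.003, 1.442]
ft_force: [-0.1, -0.2, -2.2]
opening: 0.456
```

Call:
play_rows(
  moves=[
    [0,0,0.001,0,0,0,0],
  ],
)

```text
t: 38.35
eef_pos: [566.1, -20.0, 98.4]
tcp_rot: [3.136, 0.003, 1.442]
ft_force: [-4.4, -1.3, 13.0]
opening: 0.454
```

Call:
play_rows(
  moves=[
    [0,0,0.0005,0,0,0,0],
  ],
)

```text
t: 38.45
eef_pos: [566.1, -20.1, 98.5]
tcp_rot: [3.136, 0.004, 1.443]
ft_force: [-2.8, -0.3, 6.2]
opening: 0.457
```

Call:
play_rows(
  moves=[
    [0,0,0,0,0,0,55],
    [0,0,0,0,0,0,65],
    [0,0,0,0,0,0,75],
    [0,0,-0.01,0,0,0,75],
    [0,0,-0.03,0,0,0,75],
    [0,0,-0.04,0,0,0,75],
  ],
)

```text
t: 39.05
eef_pos: [564.2, -19.6, 177.9]
tcp_rot: [-3.14, 0.003, 1.442]
ft_force: [0.8, -1.0, 0.6]
opening: 0.75
```

```bash
python3 -c "
from h import *
plan([(585,-150,190,1.44),(605,-325,165,1.44)],70)"
```

```text
t 39.05 at [564.2 -19.6 177.9] [-3.140e+00  3.000e-03  1.442e+00] F [ 0.8 -1.   0.6] op 0.750
--call 0
[-0.0422,0.0124,-0.0039,-0.001,0.001,0.001,70],
[-0.0422,0.0125,-0.004,-0.001,0.001,0.001,70],
[-0.0422,0.0125,-0.004,-0.001,0.001,0.001,70],
[-0.0427,0.0107,0.0063,0,-0,0,70],
[-0.0427,0.0107,0.0063,0,-0,0,70],
[-0.0427,0.0107,0.0063,0,-0,0,70],
[-0.0427,0.0107,0.0063,0,-0,0,70],
```

Call:
play_rows(
  moves=[
    [-0.042,0.0125,-0.004,-0.001,0.001,0.001,70],
    [-0.042,0.0125,-0.004,-0.001,0.001,0.001,70],
    [-0.042,0.0125,-0.004,-0.001,0.001,0.001,70],
    [-0.0425,0.0105,0.006,0,0,0,70],
    [-0.0425,0.0105,0.006,0,0,0,70],
    [-0.0425,0.0105,0.006,0,0,0,70],
    [-0.038,0.009,0.006,0,0,0,70],
    [0,0,0,0,0,0,70],
  ],
)

```text
t: 39.85
eef_pos: [608.1, -329.8, 180.5]
tcp_rot: [3.124, 0.004, 1.444]
ft_force: [-0.7, 0.1, 0.0]
opening: 0.699
```

Call:
play_rows(
  moves=[
    [0,0,0,0,0,0,70],
  ],
)

```text
t: 39.95
eef_pos: [607.8, -330.5, 180.7]
tcp_rot: [3.124, 0.003, 1.443]
ft_force: [0.3, 0.7, 0.6]
opening: 0.702
```

```bash
python3 snap.py side d14; python3 -c "
from h import *
plan([(605,-327,91,1.44,.02)],70)"
```

```text
40.0 [ 607.9 -330.3  180.7] [3.124 0.004 1.443]
t 40.00 at [ 607.9 -330.3  180.7] [3.124 0.004 1.443] F [-0.4 -0.2  0. ] op 0.700
--call 0
[0.0006,-0.001,0.0179,0.004,0.001,0.001,70],
[0.0006,-0.0009,0.0179,0.004,0.001,0.001,70],
[0.0006,-0.0008,0.0179,0.004,0.001,0.001,70],
[0.0006,-0.0008,0.0179,0.004,0.001,0.001,70],
[0.0006,-0.0007,0.0179,0.004,0.001,0.001,70],
```

View pics/d14.png

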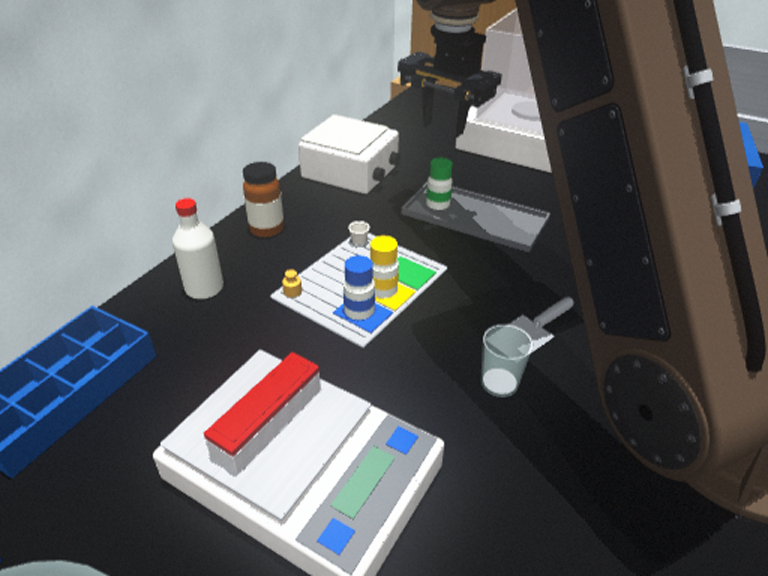

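Yellow, at (385,265), and blue both stand upright. I'm going down on green.

Call:
play_rows(
  moves=[
    [0,-0.001,0.018,0.005,0.001,0,70],
    [0,-0.001,0.018,0.004,0.001,0,70],
    [0,-0.001,0.018,0.004,0.001,0,70],
    [0,-0.001,0.014,0.003,0,0,70],
    [0,0,0.002,0,0,0,70],
  ],
)

```text
t: 40.5
eef_pos: [604.8, -324.3, 107.1]
tcp_rot: [3.141, 0.0, 1.449]
ft_force: [-0.9, -0.5, 0.5]
opening: 0.705
```

Call:
play_rows(
  moves=[
    [-0.003,0,0.009,0,0,0.003,70],
    [-0.001,0,0.005,0,0,0.003,70],
    [0,0,0.001,0,0,0,60],
    [0,0,0,0,0,0,60],
  ],
)

```text
t: 40.9
eef_pos: [604.9, -327.8, 91.4]
tcp_rot: [3.14, 0.001, 1.443]
ft_force: [0.3, 0.2, -0.1]
opening: 0.613
```

Call:
play_rows(
  moves=[
    [0,0,0,0,0,0,0],
    [0,0,0,0,0,0,0],
    [0,0,0,0,0,0,0],
    [0,0,0,0,0,0,0],
    [0,0,0,0,0,0,0],
  ],
)

```text
t: 41.4
eef_pos: [605.1, -328.1, 92.5]
tcp_rot: [3.139, 0.001, 1.443]
ft_force: [-0.3, -0.7, -1.1]
opening: 0.461
```

Call:
play_rows(
  moves=[
    [0,0,-0.004,0,0,0,0],
    [0,0,-0.01,0,0,0,0],
    [0,0,-0.025,0,0,0,0],
    [0,0,-0.04,0,0,0,0],
    [0,0,0,0,0,0,0],
  ],
)

```text
t: 41.9
eef_pos: [604.8, -327.9, 175.7]
tcp_rot: [3.14, 0.001, 1.443]
ft_force: [0.2, -0.5, -2.2]
opening: 0.459
```

```bash
python3 -c "
from h import *
plan([(558,-95,170,1.447)],0)"
```

```text
t 41.90 at [ 604.8 -327.9  175.7] [3.140e+00 1.000e-03 1.443e+00] F [ 0.2 -0.5 -2.2] op 0.459
--call 0
[0.0375,-0.0127,0.0009,0,0,-0.001,0],
[0.0375,-0.0127,0.0009,0,0,-0.001,0],
[0.0375,-0.0126,0.0009,0,0,-0.001,0],
[0.0375,-0.0126,0.0009,0,0,-0.001,0],
[0.0375,-0.0126,0.0009,0,0,-0.001,0],
[0.0375,-0.0126,0.0009,0,0,-0.001,0],
```

Call:
play_rows(
  moves=[
    [0.0375,-0.0125,0.001,0,0,0,0],
    [0.0375,-0.0125,0.001,0,0,0,0],
    [0.0375,-0.0125,0.001,0,0,0,0],
    [0.0375,-0.0125,0.001,0,0,0,0],
    [0.0375,-0.0125,0.001,0,0,0,0],
    [0.028,-0.011,0.001,0,0,0,0],
    [0.008,-0.003,0,0,0,0,0],
    [0,0,0,0,0,0,0],
  ],
)

```text
t: 42.7
eef_pos: [555.0, -89.6, 172.0]
tcp_rot: [3.135, 0.003, 1.441]
ft_force: [0.1, -0.7, -2.5]
opening: 0.459
```

```bash
python3 -c "
from h import *
plan([(558,-86,108,1.447,.018)],0)"
```

```text
t 42.70 at [555.  -89.6 172. ] [3.135e+00 3.000e-03 1.441e+00] F [ 0.1 -0.7 -2.5] op 0.459
--call 0
[0.001,0.0005,0.016,0.002,0.001,-0.001,0],
[0.001,0.0005,0.016,0.002,0.001,-0.001,0],
[0.001,0.0006,0.016,0.002,0.001,-0.001,0],
[0.001,0.0006,0.016,0.002,0.001,-0.001,0],
```

Call:
play_rows(
  moves=[
    [0.001,0.0005,0.016,0.002,0.001,-0.001,0],
    [0.001,0.0005,0.016,0.001,0.001,-0.001,0],
    [0.001,0.0005,0.016,0.001,0,-0.001,0],
    [0.001,0.0005,0.012,0,0,0,0],
    [0,0,0.001,0,0,0,0],
  ],
)

```text
t: 43.2
eef_pos: [560.7, -91.5, 110.3]
tcp_rot: [3.134, 0.002, 1.441]
ft_force: [-0.5, 0.5, -0.9]
opening: 0.458
```

Call:
play_rows(
  moves=[
    [0.0065,-0.003,0.004,0.005,0,-0.003,0],
    [0.001,0,0.003,0.001,0,0,0],
    [0,0,0.001,0.001,0,0,0],
  ],
)

```text
t: 43.5
eef_pos: [559.3, -84.3, 102.5]
tcp_rot: [3.14, 0.003, 1.443]
ft_force: [0.2, 0.4, -1.1]
opening: 0.453
```

Call:
play_rows(
  moves=[
    [0,-0.0015,0.001,0,0,0,0],
    [0,0,0.001,0,0,0,0],
  ],
)

```text
t: 43.7
eef_pos: [558.0, -84.1, 101.1]
tcp_rot: [3.139, 0.003, 1.444]
ft_force: [-0.1, -0.7, -0.7]
opening: 0.453
```

Call:
play_rows(
  moves=[
    [0,0,0.001,0,0,0,0],
  ],
)

```text
t: 43.8
eef_pos: [558.1, -84.0, 100.3]
tcp_rot: [3.138, 0.003, 1.444]
ft_force: [-0.2, 0.4, -1.0]
opening: 0.455
```

Call:
play_rows(
  moves=[
    [0,0,0.001,0,0,0,0],
  ],
)

```text
t: 43.9
eef_pos: [558.2, -84.1, 99.4]
tcp_rot: [3.138, 0.003, 1.444]
ft_force: [0.3, 0.5, -0.3]
opening: 0.458
```

Call:
play_rows(
  moves=[
    [0,0,0.001,0,0,0,0],
  ],
)

```text
t: 44.0
eef_pos: [558.3, -84.2, 99.2]
tcp_rot: [3.138, 0.003, 1.444]
ft_force: [-5.0, 0.1, 18.2]
opening: 0.455
```

Contact again. I'll release, go up, and pull back to the viewing pose.

Call:
play_rows(
  moves=[
    [0,0,0,0,0,0,55],
    [0,0,0,0,0,0,65],
    [0,0,0,0,0,0,75],
    [0,0,-0.01,0,0,0,75],
    [0,0,-0.03,0,0,0,75],
    [0,0,-0.04,0,0,0,75],
    [0,0,-0.045,0,0,0,75],
    [0,0,-0.045,0,0,0,75],
  ],
)

```text
t: 44.8
eef_pos: [555.9, -83.3, 272.2]
tcp_rot: [-3.136, 0.002, 1.444]
ft_force: [-0.2, 0.1, 0.3]
opening: 0.751
```

Call:
play_rows(
  moves=[
    [0.02,0,-0.045,0,0,0,75],
    [0.025,0,-0.015,0,0,0,75],
    [0,0,0,0,0,0,75],
    [0,0,0,0,0,0,75],
  ],
)

```text
t: 45.2
eef_pos: [562.1, -38.2, 342.9]
tcp_rot: [3.134, 0.003, 1.443]
ft_force: [-0.4, 0.4, -1.5]
opening: 0.749
```

```bash
python3 snap.py wrist w15; python3 snap.py side d15;python3 snap.py scene s15
```

```text
45.25 [562.  -38.3 342.7] [3.135e+00 2.000e-03 1.443e+00]
45.3 [562.  -38.6 342. ] [3.136e+00 2.000e-03 1.442e+00]
45.35 [561.9 -38.8 341.5] [3.137e+00 2.000e-03 1.442e+00]
```

View pics/w15.png

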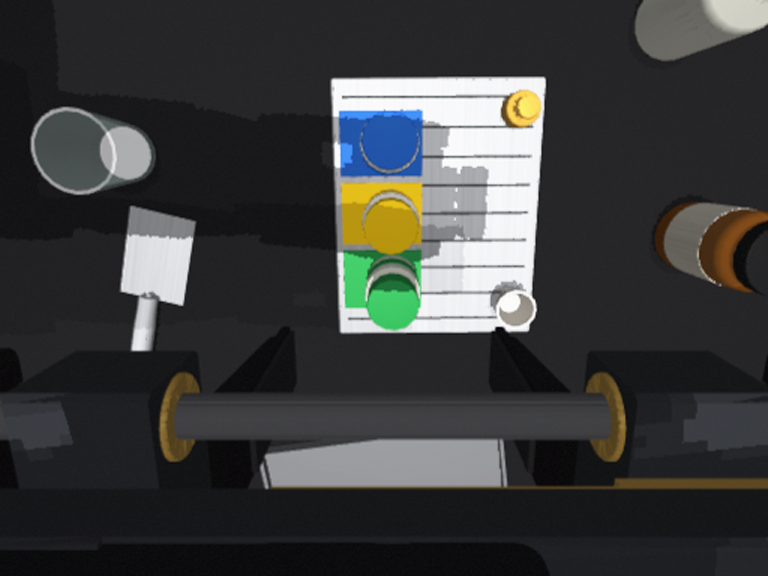

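View pics/d15.png

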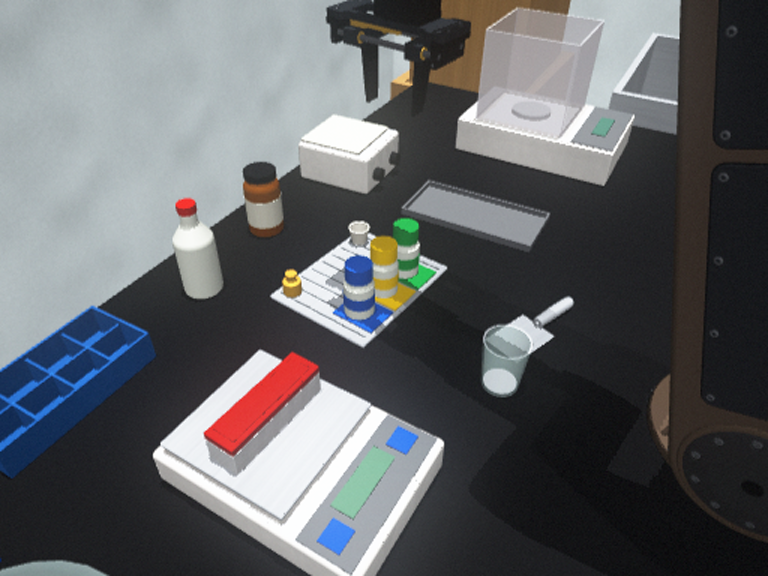

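```bash
python3 - <<'E'
from h import *
np.set_printoptions(precision=1,suppress=True)
c=pickle.load(open("pics/w15.pkl","rb"))
o=lambda a:((a[0]+.5)/1.5-.5,(a[1]+.5)/1.5-.5)
pad=dict(b=(573.8,47),y=(566,-19.2),g=(557.8,-84))
for n,a in dict(b=(389.5,143.5),y=(391,226),g=(393,300.5)).items():
    w=ray(c,*o(a),106); print(n,w,w-pad[n])
# side/scene cap top: crop for pixel picking
for f,b in (("d15",(215,140,300,220)),("s15",(190,145,300,245))):
    a=pickle.load(open(f"pics/{f}.pkl","rb"))["img"][b[1]:b[3],b[0]:b[2],::-1]
    cv2.imwrite(f"pics/{f}c.png",cv2.resize(a,None,fx=6,fy=6,interpolation=cv2.INTER_CUBIC))
E
```

```text
b [572.3  43.5] [-1.5 -3.5]
y [565.4 -18.9] [-0.6  0.3]
g [559.1 -80. ] [1.3 4. ]
```

View pics/d15c.png

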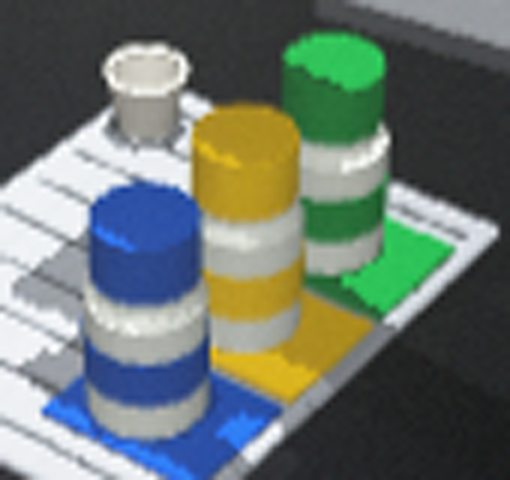

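View pics/s15c.png

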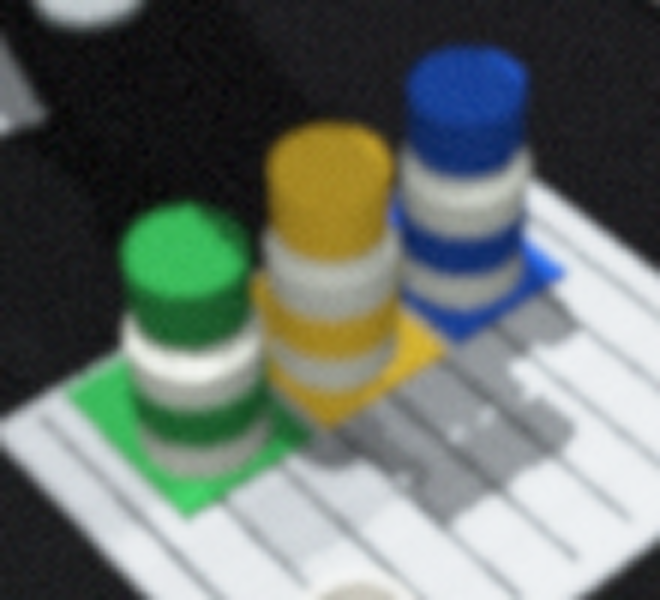

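```bash
python3 - <<'E'
from h import *
np.set_printoptions(precision=1,suppress=True)
pad=dict(b=(573.8,47),y=(566,-19.2),g=(557.8,-84))
for f,off,P in (("d15",(215,140),dict(g=(334,61),y=(246,133),b=(145,218))),("s15",(190,145),dict(g=(185,251),y=(330,168),b=(467,91)))):
    c=pickle.load(open(f"pics/{f}.pkl","rb"))
    for n,(x,y) in P.items():
        w=ray(c,off[0]+(x+.5)/6-.5,off[1]+(y+.5)/6-.5,106); print(f,n,w,w-pad[n])
    for n,p in pad.items():
        q=[*p]; th=np.linspace(0,2*np.pi,60)
        # predicted base circle bottom edge for a jar centred on the pad
        b=(proj(c,[[p[0]+25*np.cos(t),p[1]+25*np.sin(t),11] for t in th])-np.array(off)+.5)*6-.5
        print("  base if centred",n,"left",b[:,0].min(),"right",b[:,0].max(),"bottom",b[:,1].max())
E
```

```text
d15 g [559.2 -84.1] [ 1.4 -0.1]
d15 y [565.8 -20.2] [-0.2 -1. ]
d15 b [572.   48.2] [-1.8  1.2]
  base if centred b left 84.48241580873616 right 206.9772874471809 bottom 441.64154170711515
  base if centred y left 182.83396879747102 right 300.2382953673548 bottom 354.5066396031852
  base if centred g left 272.62635280805205 right 385.4641357461869 bottom 276.47647790016254
s15 g [557.1 -84.9] [-0.7 -0.9]
s15 y [564.9 -20.9] [-1.1 -1.7]
s15 b [573.4  44. ] [-0.4 -3. ]
  base if centred b left 404.59562644975654 right 527.955404371673 bottom 311.41694162453854
  base if centred y left 275.73610596937675 right 403.808594145239 bottom 394.24267495886863
  base if centred g left 138.94248167622283 right 272.0085017639242 bottom 480.78848282331217
```

```bash
python3 -c "
from cell import *
print(state()['t'],state()['qvel'])
print(job_done())"
```

```text
45.35 [-0.00520356  0.00892217  0.00319195  0.00031683  0.0010396   0.00311351]
the job is handed in; nothing more can be done
None
```

I moved all three jars to the grey tray and set the tin in the middle of the balance pan. I then put each jar back on the pad of its own colour, and handed the job in at 45 s of the 134 s allowed.

- **Jars:** the last pictures show all three upright. Cap centres are within about 3.5 mm of their pad centres from the scene and side cameras (limit 12 mm). The wrist camera disagrees a little: it put blue 3.8 mm and green 4.2 mm off. I trust it less near its picture edges, where it had also placed the jars too close together earlier.
- **Tin:** it lies flat, about 1 to 3 mm from the pan centre as measured just after I set it down (limit 20 mm), and it looked unmoved in the last side picture.
- **Forces:** the wrist force stayed below about 22 N at each set-down (limit 60 N).
- **Crucible:** it looked unmoved in the pictures, but I did not measure it again at the end.

No check failed, and the gripper was clear of everything when I handed in.

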